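# Close a reagent bottle in the spring-jaw holder and store it in the crate

### The job

The blue-capped reagent bottle standing out on the bench has a loose cap. Carry it by its body, not by the loose cap, to the spring-jaw bottle holder, press it down between the jaws until it stands on the holder's floor, and screw the cap fully home there (clockwise seen from above). Then take the bottle by its tightened cap, lower it into the empty cell of the grey bottle crate and let go only when it stands on the cell's floor; keep it upright throughout and leave all the other ware where it stands.

Things in the scene. Friction and masses are not known exactly. Their poses are not given: they have to be found in the camera images.
- bottle: The bottle to close: clear round bottle, white label, blue screw cap, 56 mm diameter, 105 mm high, 0.24 kg; origin at the centre of its underside, z up its axis. Straight wall up to 70 mm, then the shoulder slopes in to the cap. Starts on the bench among a beaker, a dropper bottle and a vial, place varies; the identical bottle in the crate (stored_blue) stays there.
- bottle_cap (a joint): Turn of the bottle's cap relative to the bottle: 0 is fully screwed home (a hard stop), grows as it is unscrewed (anticlockwise from above). Starts between 1.6 and 3.8 rad. Turning it takes about 0.1 N m; on the open bench the whole bottle would turn with it. The cap does not rise or fall as it turns.
- cap_top (a point): Centre of the top of the bottle's blue cap, 105 mm above the bottle's underside. The cap is 33 mm in diameter and 12 mm high (from 93 to 105 mm above the underside); the shoulder begins directly below it.
- holder: Spring-jaw bottle holder fixed to the bench: aluminium base plate 140 x 76 mm, dark end blocks 47 mm high at x = +-62 mm, between them two grey V jaws with rubber facings, sprung towards each other along x, flared tops 62 mm above the bench. Origin at the centre of its underside, z up. Beside the bottle on the holder's y axis there is room for fingers.
- holder_floor (a point): Centre of the holder's floor between the jaws (round black rubber disc, 12 mm above the bench), where the bottle's underside stands when it is pressed down; axes as the holder's. The jaws spread about 3 mm each for the bottle; pressing in takes about 10 to 15 N and pulling out about 10 N.
- crate: Grey plastic bottle crate fixed to the bench, 143 x 143 x 78 mm, 2 x 2 cells each 64 mm square and open at the top, walls 5 mm thick (the cross between the cells is 70 mm high), cell floors 5 mm above the bench. Origin at the centre of its underside; its yaw may be anything. Three cells hold bottles, one is empty.
- empty_cell (a point): Centre of the floor of the crate's empty cell, 5 mm above the bench; axes as the crate's. The other cell centres lie 69 mm away along the crate's +x and +y.
- stored_blue: Bystander in the crate: same clear bottle with blue cap, 56 x 105 mm, cap shut; origin at the centre of its underside.
- stored_white: Bystander in the crate: brown bottle with white cap, 40 mm diameter, 78 mm high; origin at the centre of its underside.
- stored_dropper: Bystander in the crate: brown bottle with black cap, 34 mm diameter, 75 mm high; origin at the centre of its underside.
- glass_beaker: Bystander on the bench: clear glass beaker, 53 mm diameter, 68 mm high; origin at the centre of its underside.
- dropper: Bystander on the bench: brown dropper bottle with black bulb, 33 mm diameter, 102 mm high; origin at the centre of its underside.
- vial: Bystander on the bench: small glass vial with black cap, 23 mm diameter, 51 mm high; origin at the centre of its underside.
There are look-alikes about, which are no part of the job. What is shaped like the bottle but purple is not meant.

How it is judged (in metres and radians):
On the way, in this order (a step that is already met when the one before it is completed fails the run):
1. the bottle stands upright on the holder's floor between the jaws (within 4 mm) (horizontal distance between bottle and holder_floor below 0.004 m and z of bottle in the frame of holder_floor below 0.004 m and angle between bottle's own z axis and vertical below 0.06 rad), for 0.2 s.
2. the cap is screwed home (within 0.08 rad) with the bottle still in the holder (all of step 1 and value of joint bottle_cap below 0.08 rad), for 0.2 s.
3. the bottle is lifted out of the holder by its tightened cap (underside over 0.06 m above the bench) (height (world z) of bottle above 0.06 m and value of joint bottle_cap below 0.08 rad and contact force between the fingers and bottle_cap_c0 above 1 N), for 0.1 s.
At the end, for the whole second after the job is handed in: The bottle stands at rest and upright (within 0.06 rad) on the floor of the crate's empty cell (within 8 mm of its centre and 4 mm of its floor), its cap screwed home (within 0.08 rad), and all other ware stands within 25 mm of where it was (horizontal distance between bottle and empty_cell below 0.008 m and z of bottle in the frame of empty_cell below 0.004 m and angle between bottle's own z axis and vertical below 0.06 rad and value of joint bottle_cap below 0.08 rad and linear speed of bottle below 0.02 m/s and distance of each of glass_beaker, dropper, vial, stored_blue, stored_white, stored_dropper from where it was at the start of the episode below 0.025 m); the robot touches nothing.
It fails at once if the bottle is lifted by its cap while the cap is still loose (value of joint bottle_cap above 0.2 rad and height (world z) of bottle above 0.03 m and contact force between the fingers and bottle_cap_c0 above 1 N).
It fails at once if the bottle is tipped by more than 0.5 rad (angle between bottle's own z axis and vertical above 0.5 rad).
It fails at once if the bottle is dropped or knocked (moves faster than 0.4 m/s with no finger on it) (linear speed of bottle above 0.4 m/s and contact force between the fingers and bottle below 0.05 N).
It fails at once if another piece of ware is pushed more than 25 mm or tipped over (distance of any of glass_beaker, dropper, vial, stored_blue, stored_white, stored_dropper from where it was at the start of the episode above 0.025 m or angle between any of glass_beaker, dropper, vial, stored_blue, stored_white, stored_dropper's own z axis and vertical above 0.5 rad).
It also fails if it takes over 72 s, if anything falls off the work surface, if the arm or the gripper's body presses on something with over 40 N, if the wrist force passes 120 N, or if a joint passes its speed limit or range.

### The arm

A 7-joint arm with a two-finger parallel gripper is mounted at the origin on the work surface; the furniture and walls round the work are solid. World frame = base frame: x ahead of the robot, y to its left, z up, the work surface at z = 0. Lengths are in mm, angles in rad, forces in N, time in s.
With the tool pointing down it reaches from about 400 to 750 mm from the base axis. Payload 19.5 kg.
Tool frame: the origin (TCP) lies on the centre line of the jaws, within the pads' length; the fingertips stand 22 mm ahead of it and the grasp point (between the pads) lies 3 mm ahead of it; z points along the fingers, y is the direction in which the jaws open and shut (so a half turn about z gives the same grasp; the last joint's range is limited). The gripper opens to 85 mm and grips with 20 to 120 N. Pads are 22 mm wide; open, the fingers measure 114 mm over their backs; the gripper's body (76 mm by 85 mm) begins 54 mm behind the grasp point. The pads swing forward as they close: fully open they stand 13 mm farther back than shut.
Start: joints at [-1.167, 0.707, -0.028, 1.485, 0.022, 0.951, -0.075], TCP at [247.914, 518.784, 253.268] pointing down, gripper open.
Joint ranges: [-2.71, 2.71], [-0.32, 2.16], [-1.57, 1.52], [0, 2.45], [-1.46, 4.6], [0, 2.02], [-2.83, 2.83]. Speed limits (rad/s): [1.89, 1.89, 2.57, 2.57, 3.01, 3.01, 3.01].

### API

Orientations are given as a unit quaternion [x, y, z, w].
In Python, from cell import r gives the robot as it stands. The module is installed in compiled form; this text tells all that it offers.
- The arm moves only by the tool carry_out, never from a script. Its argument "rows" is a list of rows, each an object with "translation": the shift along the world's x, y, z each as a share of 150 mm, from -1 to 1, a list of three; "turn": the turn, a rotation vector about the world's x, y, z each as a share of pi rad, from -1 to 1, a list of three. A call has exactly 10 rows; each row is the pose to reach, as a shift and turn from the pose measured when the call began, turning the shorter way round; what a row does not reach only later rows make up. A row lasts 1/10 s, in which the tool goes at most 50 mm and 8.59 degrees, less where a joint would pass 70% of its speed; a pose out of reach is approached as far as the arm can. A call with a number of a shift or a turn outside -1 to 1 is refused whole. A call with a gripper value outside its range is refused whole. "gripper" is the gripper's target within -1 to 1 (shut at 1, half-way at 0, fully open at -1), set as the call begins (left out, the last holds). The fingers move at their own pace and stop on an object; "squeeze" is the grip in N (left out, the last holds). Time passes only in rows, so rows that repeat a pose let the fingers close, or fill a call up. It gives the time, the measured TCP pose, the force and the opening at its end, in the units of the state.
- r.observe(): the state, without advancing time (a new reading comes with each control period).
- r.snapshot(name): name is "scene" or "top" or "wrist"; returns the picture (400x640x3 uint8, red, green, blue); there is no depth.
- r.camera_info(name): a dict with "vertical_fov" (degrees; the focal length in pixels is half the picture's height over the tangent of half this angle, whatever the lens; pixels are square), "cx", "cy" (the principal point, pixels), "dist_coeffs" ([k1, k2, p1, p2, k3] as OpenCV has them; the pictures are not rectified), "extrinsics" (4x4, takes a point from camera to world coordinates). Camera axes: x right, y up, looking along -z (the intrinsics and any distortion apply to the point x, -y, -z); pixel columns grow to the right and rows downward; lengths in mm; the calibration is good to about 2 mm. A picture is of the moment at which its call begins: read the wrist's pose just before it. camera_info takes no time and is no camera call; for the wrist camera it gives the pose at the moment of the call.
- r.sign_off(): hands the job in, once; it reports no verdict.
The state is a dict: "clock": time; "joints": joint angles; "qvel": joint speeds; "effort": joint torques, N m; "tool_pos": TCP position; "tool_rot": TCP orientation; "force": force on the tool from outside, world axes, zero at the start; "wrist_torque": the same for the moment, N m; "width": opening from 0.0 (shut) to 1.0 (fully open).
Only numpy, scipy, OpenCV 4.12 (cv2) and the standard library are available. Lean on these libraries where they do the work, as an engineer would, in place of code of your own. Each camera call takes 0.05 s, during which the arm holds its last target. There are 200 camera calls.

## Working session

There is one attempt and no reset: what is moved stays moved. The work goes in short steps, Python scripts to look and compute and a tool call to move; the robot and the scene stay as the last step left them, time stands still between calls to the robot, and variables do not carry over. Pictures are saved under pics/ and viewed, and the job is handed in when it is done.

Besides the shell and the picture viewer there is one more tool, called after "Call:" as name(argument=value, ...), one argument or row to a line, values as JSON. carry_out: Moves the arm, as the interface text tells. Shift numbers are shares of 150 mm and turn numbers shares of pi rad, none past 1 either way. Its arguments: {"type":"object","properties":{"rows":{"type":"array"},"gripper":{"type":"number"},"squeeze":{"type":"number"}},"required":["rows"]}

```bash
mkdir -p pics
cat > h.py <<'E'
import numpy as np, cv2
from cell import r
def cam(n):
    c=r.camera_info(n); f=200/np.tan(np.radians(c['vertical_fov'])/2)
    return np.array([[f,0,c['cx']],[0,f,c['cy']],[0,0,1]]),np.array(c['dist_coeffs'],float),np.array(c['extrinsics'])
def ray(n,uv,C=None):
    K,d,E=C or cam(n)
    p=cv2.undistortPoints(np.array(uv,float).reshape(-1,1,2),K,d).reshape(-1,2)
    D=np.c_[p[:,0],-p[:,1],-np.ones(len(p))]@E[:3,:3].T
    return E[:3,3],D
def plane(n,uv,z,C=None):
    o,D=ray(n,uv,C); return o+D*((z-o[2])/D[:,2])[:,None]
def proj(n,P,C=None):
    K,d,E=C or cam(n)
    q=(np.array(P,float).reshape(-1,3)-E[:3,3])@E[:3,:3]*[1,-1,-1]
    return cv2.projectPoints(q,np.zeros(3),np.zeros(3),K,d)[0].reshape(-1,2)
def snap(n,f):
    C=cam(n); im=r.snapshot(n); cv2.imwrite('pics/'+f,im[...,::-1]); return im,C
E
python3 - <<'E'
from h import *
for n in ['scene','top','wrist']:
    im,C=snap(n,n+'0.png'); print(n,C[0][0,0],C[1],C[2].round(3).tolist())
print(r.observe())
E
```

```text
scene 377.2032920346952 [-0.00481865  0.          0.          0.          0.        ] [[0.729, -0.373, 0.573, 1097.212], [0.684, 0.417, -0.599, -549.837], [-0.015, 0.829, 0.559, 603.065], [0.0, 0.0, 0.0, 1.0]]
top 434.78244361715747 [-0.1041626  0.         0.         0.         0.       ] [[0.023, 0.981, -0.192, 344.627], [-0.999, 0.029, 0.026, 35.562], [0.031, 0.192, 0.981, 1097.742], [0.0, 0.0, 0.0, 1.0]]
wrist 308.69226552967433 [0.01295341 0.         0.         0.         0.        ] [[0.432, -0.865, -0.256, 182.577], [0.902, 0.414, 0.124, 551.71], [-0.001, -0.285, 0.959, 374.018], [0.0, 0.0, 0.0, 1.0]]
{'clock': 0.15, 'joints': array([-1.1666954 ,  0.70689076, -0.02761095,  1.48484303,  0.02199094,
        0.95087307, -0.07548631]), 'qvel': array([ 0.00064679, -0.00053291,  0.00011761, -0.00211262,  0.0005397 ,
        0.00135772, -0.00014271]), 'effort': array([-8.91848140e-05, -8.83301282e+01,  1.23479582e+00, -2.36185044e+01,
        1.70045905e-02,  5.40346766e-03, -5.21556797e-05]), 'tool_pos': array([247.86068547, 518.66868924, 252.98612769]), 'tool_rot': array([ 2.21058687e-01,  9.75260442e-01, -3.48561153e-04, -7.29322953e-05]), 'force': array([-0.79721845,  0.88356381,  0.4587849 ]), 'wrist_torque': array([0.02746144, 0.01574852, 0.00934477]), 'width': 0.9991222318063285}
```

View pics/top0.png

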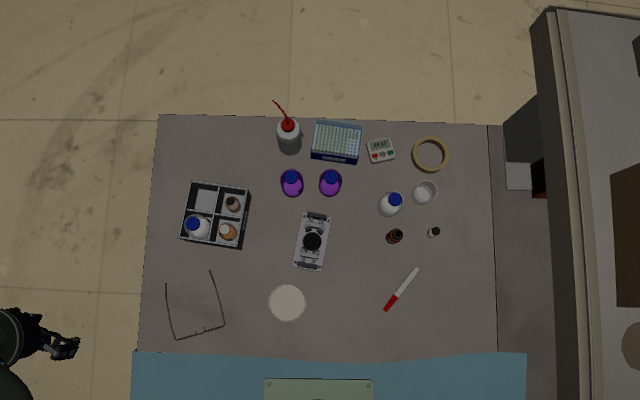

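View pics/scene0.png

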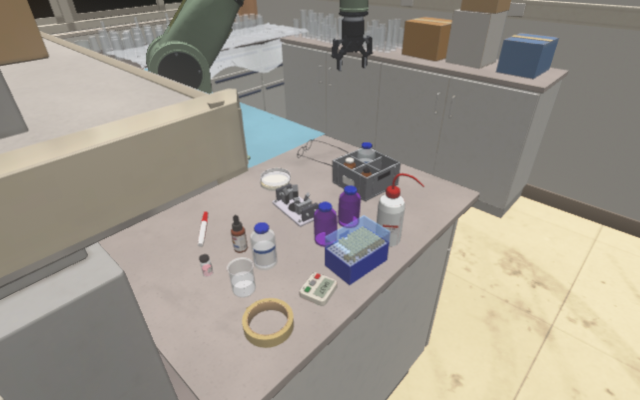

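View pics/wrist0.png

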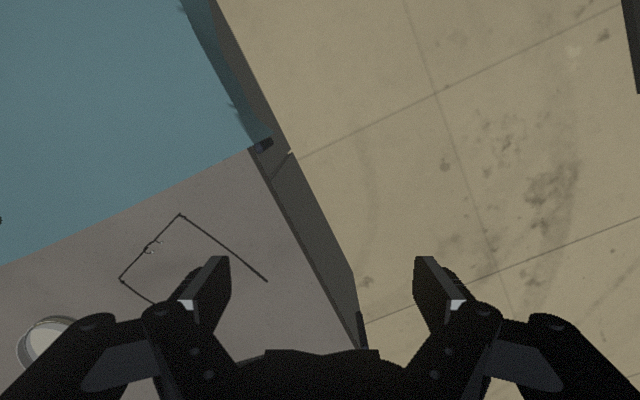

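Candidates for the target (top view): the clear bottle on the bench at (393,202), the stored blue-capped one in the crate at (195,226), and the purple look-alikes at (291,180) and (329,180). I choose (393,202): it is clear, has a white label and stands beside the beaker, dropper bottle and vial. Next is a close crop and measurements.

Run:
```python
from h import *
t=cv2.imread('pics/top0.png'); s=cv2.imread('pics/scene0.png')
a=cv2.resize(t[170:260,170:260],(400,400),interpolation=2);b=cv2.resize(t[170:260,360:450],(400,400),interpolation=2)
c=cv2.resize(t[200:280,280:360],(400,300) ,interpolation=2)
c=cv2.resize(t[205:275,275:350],(300,280),interpolation=2); d=cv2.resize(s[205:305,190:290],(280,280),interpolation=2)
o=np.zeros((600,800,3),np.uint8);o[:300,:400]=cv2.resize(t[172:257,170:283],(400,300),interpolation=2);o[:300,400:]=cv2.resize(t[172:247,360:460],(400,300),interpolation=2)
o[300:,:400]=cv2.resize(t[205:280,265:365],(400,300),interpolation=2);o[300:,400:]=cv2.resize(s[215:290,190:290],(400,300),interpolation=2)
cv2.imwrite('pics/crop0.png',o)
for n,im in(('top',t),('scene',s)):
    h=cv2.cvtColor(im,cv2.COLOR_BGR2HSV); m=cv2.inRange(h,(112,150,60),(126,255,255))
    k,l,st,ce=cv2.connectedComponentsWithStats(m)
    for i in range(1,k):
        if st[i,4]>30: print(n,ce[i].round(1),st[i].tolist(),plane(n,ce[i],105).round(0).tolist())
```

```text
top [290.3 176.4] [284, 171, 14, 12, 136] [[605.0, 81.0, 105.0]]
top [330.8 176.5] [324, 171, 14, 12, 136] [[608.0, -15.0, 105.0]]
top [394.9 198.6] [389, 193, 13, 12, 129] [[559.0, -167.0, 105.0]]
top [192.1 223. ] [186, 217, 14, 13, 139] [[488.0, 303.0, 105.0]]
scene [366.4 144.5] [363, 143, 8, 4, 31] [[488.0, 302.0, 105.0]]
scene [350.1 189.3] [345, 186, 11, 7, 62] [[611.0, 73.0, 105.0]]
scene [324.7 205.8] [319, 203, 12, 7, 63] [[612.0, -21.0, 105.0]]
scene [260.9 227.1] [255, 224, 12, 7, 67] [[564.0, -172.0, 105.0]]
```

View pics/crop0.png

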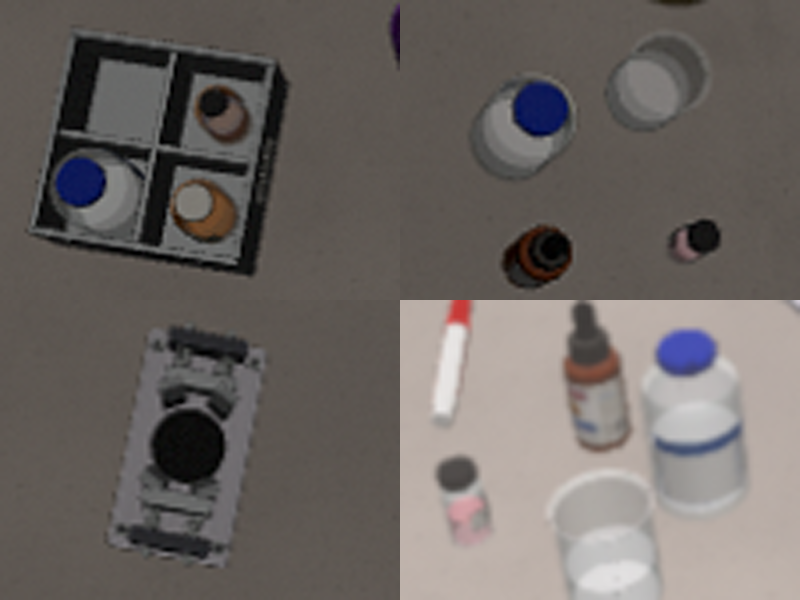

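Run:
```python
from h import *
C=cam('top')
def c(u,v,ox,oy): return (ox+u/4,oy+v/4)
P=lambda u,v,z:plane('top',[(u-.5,v-.5)],z,C)[0].round(0)[:2]
print('disc',P(*c(188,147,265,205),12))
for q in [(150,30),(265,50),(222,265),(110,245)]: print('plate',P(*c(*q,265,205),9))
print('crate')
for q in [(74,34),(280,66),(255,270),(35,232),(174,55),(162,140)]: print(P(*c(*q,170,172),76))
for n,q,z in [('beakertop',(660,83),68),('beakerbot',(645,90),0),('drop',(550,247),102),('vial',(708,237),51)]: print(n,P(*c(q[0]-400,q[1],360,172),z))
print('bottle scene base', plane('scene',[(190+695/4-100,215+490/4-75)],0))
im=r.observe(); print(cam('wrist')[2][:3,3]-im['tool_pos'])
from scipy.spatial.transform import Rotation as R
print(R.from_quat(im['tool_rot']).as_matrix().round(2))
```

```text
disc [464.  26.]
plate [538.  52.]
plate [527. -21.]
plate [391.   3.]
plate [401.  73.]
crate
[597. 330.]
[580. 203.]
[457. 211.]
[475. 343.]
[585. 268.]
[533. 271.]
beakertop [ 585. -248.]
beakerbot [ 596. -257.]
drop [ 477. -172.]
vial [ 493. -281.]
bottle scene base [[ 559.68783048 -173.6495638     0.        ]]
[-65.27662598  33.05569867 121.09320911]
[[-0.9   0.43 -0.  ]
 [ 0.43  0.9  -0.  ]
 [-0.   -0.   -1.  ]]
```

Confirmed: the target is the clear bottle at crop (540,110), near (560,-170). The empty cell is the upper-left one at crop (130,95), and the stored blue bottle's cell is next to it along crate -x. Next I move over the crate and the holder for close looks.

Call:
carry_out(
  rows=[
    {"translation":[0.1,-0.09,0],"turn":[0,0,0]},
    {"translation":[0.2,-0.18,0],"turn":[0,0,0]},
    {"translation":[0.32,-0.29,0],"turn":[0,0,0]},
    {"translation":[0.45,-0.41,0],"turn":[0,0,0]},
    {"translation":[0.58,-0.53,0],"turn":[0,0,0]},
    {"translation":[0.7,-0.64,0],"turn":[0,0,0]},
    {"translation":[0.8,-0.75,0],"turn":[0,0,0]},
    {"translation":[0.9,-0.85,0],"turn":[0,0,0]},
    {"translation":[1,-0.94,0],"turn":[0,0,0]},
    {"translation":[1,-1,0],"turn":[0,0,0]},
  ],
)

```text
clock: 1.15
tool_pos: [399.4, 367.2, 252.7]
tool_rot: [0.222, 0.975, -0.001, 0.0]
force: [-1.3, 0.4, -1.0]
width: 0.999
```

Call:
carry_out(
  rows=[
    {"translation":[0.1,-0.05,0],"turn":[0,0,0.01]},
    {"translation":[0.2,-0.1,0],"turn":[0,0,0.02]},
    {"translation":[0.3,-0.15,0],"turn":[0,0,0.03]},
    {"translation":[0.45,-0.2,0],"turn":[0,0,0.04]},
    {"translation":[0.6,-0.3,0],"turn":[0,0,0.05]},
    {"translation":[0.7,-0.35,0],"turn":[0,0,0.06]},
    {"translation":[0.8,-0.4,0],"turn":[0,0,0.07]},
    {"translation":[0.8,-0.4,0],"turn":[0,0,0.09]},
    {"translation":[0.8,-0.4,0],"turn":[0,0,0.09]},
    {"translation":[0.8,-0.4,0],"turn":[0,0,0.09]},
  ],
)

```text
clock: 2.15
tool_pos: [518.8, 307.7, 252.6]
tool_rot: [0.083, 0.997, -0.001, 0.0]
force: [-1.2, 0.1, 0.3]
width: 1.0
```

Run:
```python
from h import *
o=r.observe(); print(o['clock'],o['tool_pos'],o['force'])
im,C=snap('wrist','w1.png'); np.savez('w1.npz',K=C[0],d=C[1],E=C[2])
```

```text
2.15 [518.75332277 307.66527577 252.60872669] [-1.20646585  0.11841335  0.31746165]
```

View pics/w1.png

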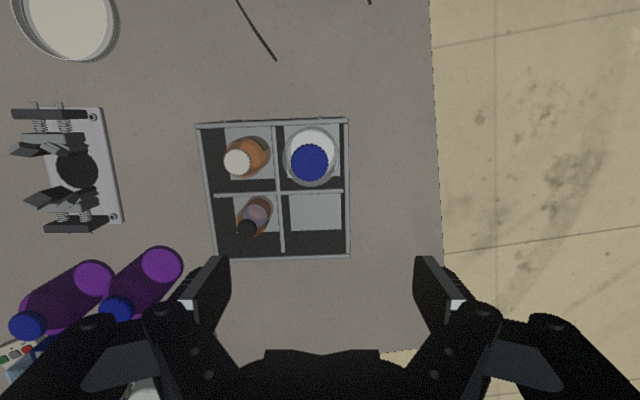

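The wrist picture shows the whole crate: rim corners near (196,124), (348,119), (350,257), (217,259), and the empty cell's floor at (315,212).

Run:
```python
from h import *
w=cv2.imread('pics/w1.png'); cv2.imwrite('pics/w1c.png',cv2.convertScaleAbs(cv2.resize(w[110:270,185:365],(720,640)[:2] if 0 else (675,600),interpolation=cv2.INTER_CUBIC),alpha=1.6))
```

```text
(no output)
```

View pics/w1c.png

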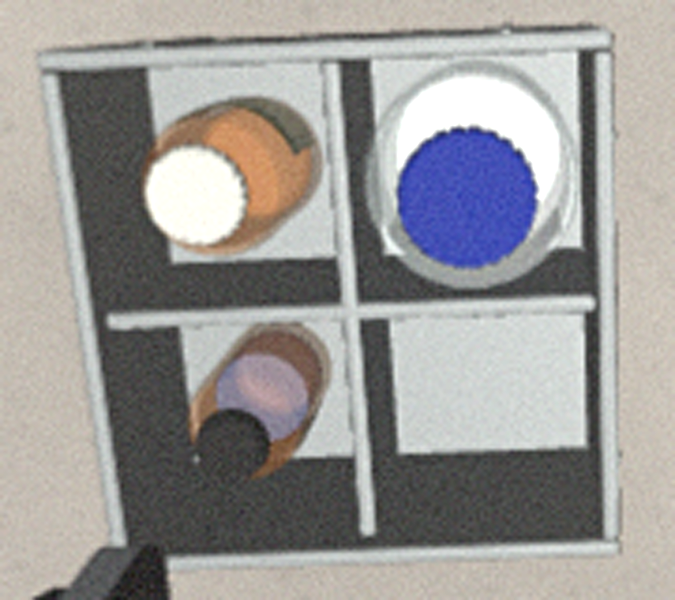

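Run:
```python
from h import *
q=np.load('w1.npz');C=(q['K'],q['d'],q['E'])
P=lambda u,v,z:plane('wrist',[(185+(u+.5)/3.75-.5,110+(v+.5)/3.75-.5)],z,C)[0][:2]
tl,tr,br=P(40,52,78),P(612,30,78),P(620,550,78)
print('rim',tl,tr,br,np.linalg.norm(tl-tr),np.linalg.norm(br-tr),'ctr',(tl+br)/2)
x=P(347,308,70);print('cross',x)
bl,b2=P(398,455,5),P(586,447,5);print('floor',bl,b2,np.linalg.norm(bl-b2))
ax=(br-tr)/np.linalg.norm(br-tr); ay=(tr-tl)/np.linalg.norm(tr-tl);print(ax,ay,ax@ay)
c=(tl+br)/2
print('cell by rim',c+34.5*(ax+ay),'by cross',x+34.5*(ax+ay),'by floor',(bl+b2)/2-32*ax)
print('stored cap',P(467,197,105),'holder disc',plane('wrist',[(77,170)],12,C))
print(np.degrees(np.arctan2(ax[1],ax[0])),np.degrees(np.arctan2(ay[1],ay[0])))
```

```text
rim [438.62343585 204.17179207] [456.78532305 344.24868832] [596.39403686 326.46809122] 141.2493929461846 140.73642956280955 ctr [517.50873636 265.31994164]
cross [516.86729151 263.84446956]
floor [585.33481902 257.97541595] [593.09093256 321.69440443] 64.18930432813538
[ 0.99198704 -0.12633969] [0.12858028 0.9916991 ] 0.0022590172200021574
cell by rim [556.16830898 295.17484133] by cross [555.52686413 293.69936925] by floor [557.46929059 293.87778032]
stored cap [487.37471317 303.56632288] holder disc [[465.34563148  26.41854374  12.        ]]
-7.258127854923442 82.61243988243734
```

Rim, cross and floor agree: empty cell at about (556.3, 294.3), yaw about -7.4°, and the edge lengths match the given sizes. On to the holder.

Call:
carry_out(
  rows=[
    {"translation":[0,-0.1,0],"turn":[0,0,0]},
    {"translation":[0,-0.2,0],"turn":[0,0,0]},
    {"translation":[0,-0.33,0],"turn":[0,0,0]},
    {"translation":[0,-0.46,0],"turn":[0,0,0]},
    {"translation":[0,-0.6,0],"turn":[0,0,0]},
    {"translation":[-0.05,-0.7,0],"turn":[0,0,0]},
    {"translation":[-0.1,-0.8,0],"turn":[0,0,0]},
    {"translation":[-0.15,-0.9,0],"turn":[0,0,0]},
    {"translation":[-0.2,-1,0],"turn":[0,0,0]},
    {"translation":[-0.2,-1,0],"turn":[0,0,0]},
  ],
)

```text
clock: 3.2
tool_pos: [488.2, 155.5, 253.0]
tool_rot: [0.084, 0.996, -0.001, 0.0]
force: [-0.2, -0.4, -0.1]
width: 0.998
```

Call:
carry_out(
  rows=[
    {"translation":[0,-0.1,0],"turn":[0,0,0]},
    {"translation":[0,-0.2,-0.03],"turn":[0,0,0]},
    {"translation":[0,-0.35,-0.06],"turn":[0,0,0]},
    {"translation":[0,-0.5,-0.1],"turn":[0,0,0]},
    {"translation":[0,-0.6,-0.13],"turn":[0,0,0]},
    {"translation":[-0.05,-0.7,-0.16],"turn":[0,0,0]},
    {"translation":[-0.05,-0.85,-0.2],"turn":[0,0,0]},
    {"translation":[-0.05,-0.85,-0.2],"turn":[0,0,0]},
    {"translation":[-0.05,-0.85,-0.2],"turn":[0,0,0]},
    {"translation":[-0.05,-0.85,-0.2],"turn":[0,0,0]},
  ],
)

```text
clock: 4.2
tool_pos: [480.9, 28.6, 223.1]
tool_rot: [0.084, 0.996, -0.001, 0.0]
force: [0.0, 0.3, -0.0]
width: 1.001
```

Run:
```python
from h import *
o=r.observe(); print(o['clock'],o['tool_pos'],o['force'])
im,C=snap('wrist','w2.png'); np.savez('w2.npz',K=C[0],d=C[1],E=C[2])
print(proj('wrist',[[465,26,12]],C))
cv2.imwrite('pics/w2c.png',cv2.convertScaleAbs(cv2.resize(im[110:310,220:440][...,::-1],(660,600),interpolation=2),alpha=1.6))
```

```text
4.2 [480.87112872  28.64658118 223.07985812] [ 0.02758691  0.29434486 -0.03035548]
[[315.37240699 166.71651713]]
```

View pics/w2.png

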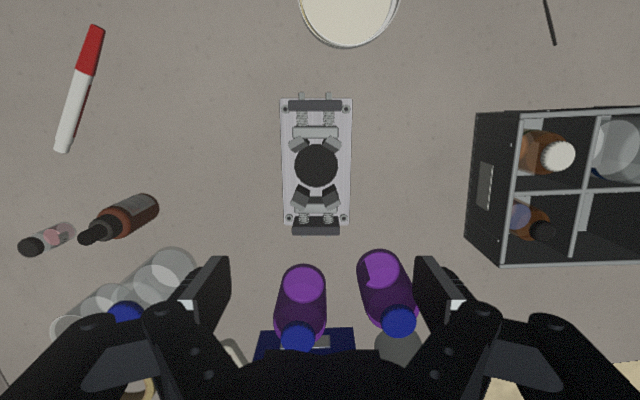

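View pics/w2c.png

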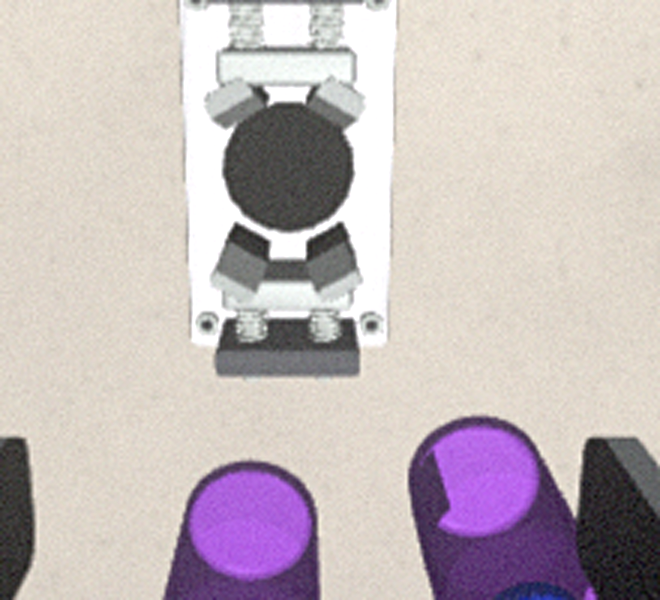

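The disc centre is at wrist pixel (316,165), with the plate's corner screws visible around it. Now the disc, the plate axis and the bottle seen from here.

Run:
```python
from h import *
q=np.load('w2.npz');C=(q['K'],q['d'],q['E'])
P=lambda u,v,z:plane('wrist',[(220+(u+.5)/3-.5,110+(v+.5)/3-.5)],z,C)[0][:2]
w=cv2.imread('pics/w2.png');m=(w[110:310,220:440].max(2)<60).astype(np.uint8)
k,l,st,ce=cv2.connectedComponentsWithStats(cv2.morphologyEx(m,cv2.MORPH_OPEN,np.ones((9,9))))
for i in range(1,k): print('blob',st[i],ce[i]+[220,110],plane('wrist',[ce[i]+[220,110]],12,C)[0])
a=[P(*p,8) for p in [(206,323),(371,323),(376,2),(196,2)]];print('disc',P(288.5,166,12))
for p in a: print(p)
print('mean',np.mean(a,0)); x=a[0]-a[3]+a[1]-a[2];y=a[1]-a[0]+a[2]-a[3]
print(np.degrees(np.arctan2(*x[::-1])),np.degrees(np.arctan2(*y[::-1])))
print('edge width',np.linalg.norm(P(186,166,8)-P(393,166,8)))
```

```text
blob [  75   35   42   41 1387] [315.58111031 165.1146359 ] [463.31724267  26.526735    12.        ]
blob [ 89 107  14  10 140] [315.5 221.5] [527.15825446  15.17010346  12.        ]
blob [  0 148  11  51 488] [224.41598361 282.16598361] [ 585.55742236 -107.33349147   12.        ]
blob [ 192  149   28   51 1148] [425.08013937 286.66637631] [632.429324   132.02822957  12.        ]
disc [463.24018057  26.81759947]
[518.30343169 -15.12538248]
[528.93346385  47.32396959]
[412.61676409  66.50629646]
[402.10291117   4.90395166]
mean [465.4891427   25.90220881]
-9.572284474487356 80.32722379598562
edge width 75.58571003230298
```

Call:
carry_out(
  rows=[
    {"translation":[0.05,-0.1,0],"turn":[0,0,-0.02]},
    {"translation":[0.1,-0.2,0],"turn":[0,0,-0.04]},
    {"translation":[0.15,-0.33,0],"turn":[0,0,-0.06]},
    {"translation":[0.2,-0.46,0],"turn":[0,0,-0.08]},
    {"translation":[0.25,-0.6,0],"turn":[0,0,-0.1]},
    {"translation":[0.3,-0.7,0],"turn":[0,0,-0.12]},
    {"translation":[0.35,-0.8,0],"turn":[0,0,-0.14]},
    {"translation":[0.4,-0.9,0],"turn":[0,0,-0.14]},
    {"translation":[0.4,-1,0],"turn":[0,0,-0.14]},
    {"translation":[0.4,-1,0],"turn":[0,0,-0.14]},
  ],
)

```text
clock: 5.25
tool_pos: [540.5, -124.1, 222.9]
tool_rot: [0.301, 0.954, -0.001, 0.0]
force: [0.2, -0.1, 0.3]
width: 0.997
```

Run:
```python
from h import *
o=r.observe(); print(o['clock'],o['tool_pos'],o['force'])
im,C=snap('wrist','w3.png'); np.savez('w3.npz',K=C[0],d=C[1],E=C[2])
print(proj('wrist',[[561,-170,105],[561,-170,0]],C))
m=cv2.inRange(cv2.cvtColor(im,cv2.COLOR_RGB2HSV),(112,150,60),(126,255,255))
k,l,st,ce=cv2.connectedComponentsWithStats(m)
for i in range(1,k):
    if st[i,4]>60: print(ce[i],st[i],plane('wrist',[ce[i]],105,C)[0])
```

```text
5.25 [ 540.46375959 -124.11967944  222.88931805] [ 0.16871935 -0.07161951  0.26226065]
[[289.93865776 254.54312348]
 [298.94785353 214.79831848]]
[594.30360656 121.90754098] [ 572  100   46   45 1525] [603.7325924   79.35811562 105.        ]
[479.34438157 195.55052546] [ 459  176   41   40 1237] [606.28889554 -15.12591584 105.        ]
[291.3270202  249.03409091] [274 233  37  34 792] [ 557.58007821 -165.98170101  105.        ]
```

View pics/w3.png

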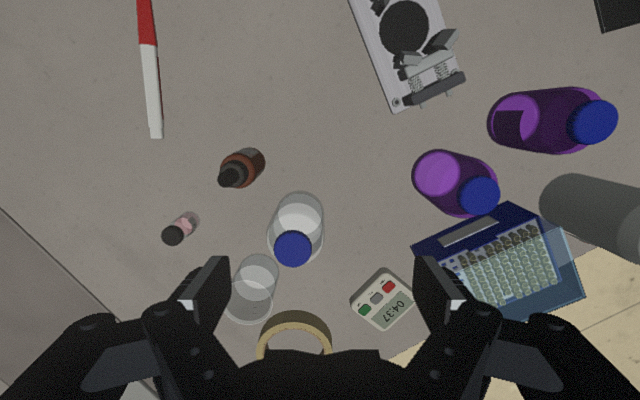

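Run:
```python
from h import *
w=cv2.imread('pics/w3.png');cv2.imwrite('pics/w3c.png',cv2.convertScaleAbs(cv2.resize(w[175:275,245:345],(600,600),interpolation=2),alpha=1.8))
q=np.load('w3.npz');C=(q['K'],q['d'],q['E'])
t=np.linspace(0,2*np.pi,60);o=cv2.convertScaleAbs(cv2.resize(w[175:275,245:345],(600,600),interpolation=2),alpha=1.8)
for z,R in((105,16.5),(0,28),(70,28)):
    p=proj('wrist',np.c_[558+R*np.cos(t),-167+R*np.sin(t),t*0+z],C)
    cv2.polylines(o,[((p-[245,175]+.5)*6).astype(int)],True,(0,255,0),1)
cv2.imwrite('pics/w3c.png',o)
```

```text
(no output)
```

View pics/w3c.png

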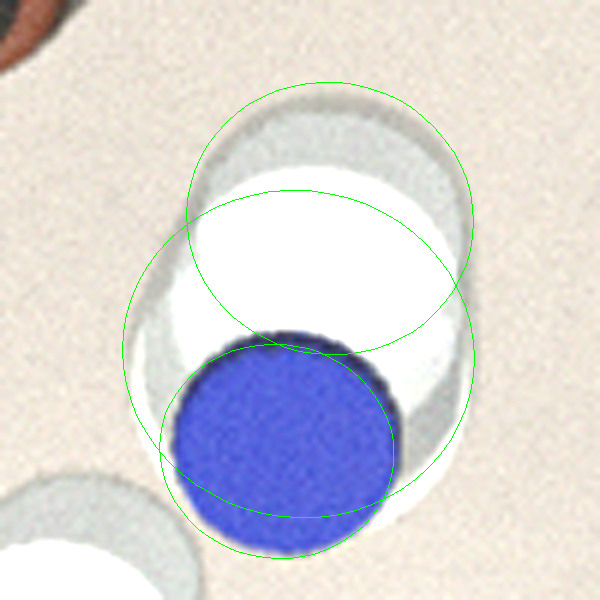

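The cap centre is at crop (286,447), and my overlaid circles fit to about 1 mm, so the bottle is at (558.5, -166.5), in agreement with the top camera. Approach with the jaws at 55° yaw, clear of the beaker and the dropper bottle.

Call:
carry_out(
  rows=[
    {"translation":[0.03,-0.06,-0.05],"turn":[0,0,0]},
    {"translation":[0.06,-0.12,-0.1],"turn":[0,0,0]},
    {"translation":[0.09,-0.2,-0.15],"turn":[0,0,0]},
    {"translation":[0.12,-0.283,-0.2],"turn":[0,0,0]},
    {"translation":[0.12,-0.283,-0.25],"turn":[0,0,0]},
    {"translation":[0.12,-0.283,-0.35],"turn":[0,0,0]},
    {"translation":[0.12,-0.283,-0.5],"turn":[0,0,0]},
    {"translation":[0.12,-0.283,-0.65],"turn":[0,0,0]},
    {"translation":[0.12,-0.283,-0.8],"turn":[0,0,0]},
    {"translation":[0.12,-0.283,-0.9],"turn":[0,0,0]},
  ],
)

```text
clock: 6.3
tool_pos: [557.9, -164.5, 86.1]
tool_rot: [0.3, 0.954, -0.001, -0.001]
force: [-0.0, -0.9, 0.3]
width: 0.999
```

Run:
```python
from h import *
o=r.observe(); print(o['clock'],o['tool_pos'],o['force'])
snap('wrist','w4.png')
```

```text
6.3 [ 557.94263841 -164.52840543   86.09612137] [-0.0447125  -0.87720011  0.30197156]
```

View pics/w4.png

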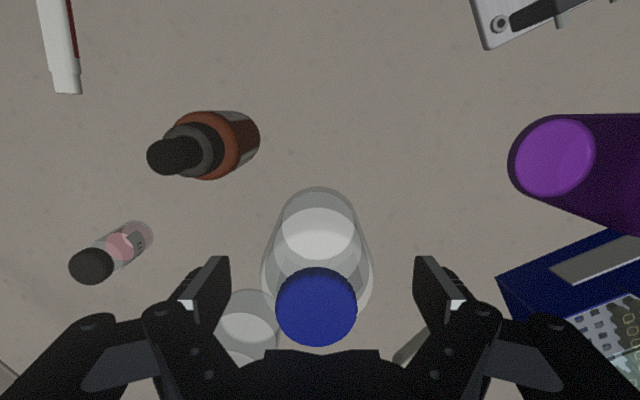

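Bottle centred between the fingers (cap at (316,307), finger midpoint about 321). Lower and grip the body.

Call:
carry_out(
  rows=[
    {"translation":[0,-0.01,-0.04],"turn":[0,0,0]},
    {"translation":[0,-0.01,-0.08],"turn":[0,0,0]},
    {"translation":[0,-0.01,-0.12],"turn":[0,0,0]},
    {"translation":[0,-0.01,-0.16],"turn":[0,0,0]},
    {"translation":[0,-0.01,-0.173],"turn":[0,0,0]},
    {"translation":[0,-0.01,-0.173],"turn":[0,0,0]},
    {"translation":[0,-0.01,-0.173],"turn":[0,0,0]},
    {"translation":[0,-0.01,-0.173],"turn":[0,0,0]},
    {"translation":[0,-0.01,-0.173],"turn":[0,0,0]},
    {"translation":[0,-0.01,-0.173],"turn":[0,0,0]},
  ],
)

```text
clock: 7.35
tool_pos: [557.3, -165.9, 58.6]
tool_rot: [0.3, 0.954, -0.001, -0.002]
force: [-0.4, 0.1, -0.4]
width: 0.996
```

Call:
carry_out(
  rows=[
    {"translation":[0,0,0],"turn":[0,0,0]},
    {"translation":[0,0,0],"turn":[0,0,0]},
    {"translation":[0,0,0],"turn":[0,0,0]},
    {"translation":[0,0,0],"turn":[0,0,0]},
    {"translation":[0,0,0],"turn":[0,0,0]},
    {"translation":[0,0,0],"turn":[0,0,0]},
    {"translation":[0,0,0],"turn":[0,0,0]},
    {"translation":[0,0,0],"turn":[0,0,0]},
    {"translation":[0,0,0],"turn":[0,0,0]},
    {"translation":[0,0,0],"turn":[0,0,0]},
  ],
  gripper=1,
  squeeze=60,
)

```text
clock: 8.35
tool_pos: [557.4, -166.0, 59.0]
tool_rot: [0.3, 0.954, -0.001, -0.002]
force: [-2.8, -0.7, 8.2]
width: 0.628
```

Run:
```python
from h import *
o=r.observe(); print(o['clock'],o['tool_pos'],o['force'],o['width'])
snap('wrist','w5.png')
```

```text
8.35 [ 557.39661936 -165.96766955   59.00055128] [-2.78296794 -0.66381789  8.18893749] 0.6280547240860319
```

View pics/w5.png

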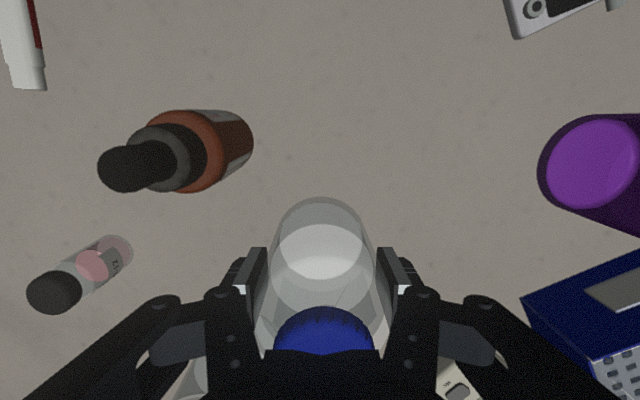

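Grip holds at about 53–56 mm opening, with the body between the pads and the cap free. Lift and carry towards the holder.

Call:
carry_out(
  rows=[
    {"translation":[0,0,0.03],"turn":[0,0,0]},
    {"translation":[0,0,0.08],"turn":[0,0,0]},
    {"translation":[0,0,0.15],"turn":[0,0,0]},
    {"translation":[0,0,0.25],"turn":[0,0,0]},
    {"translation":[0,0,0.35],"turn":[0,0,0]},
    {"translation":[0,0,0.45],"turn":[0,0,0]},
    {"translation":[0,0.02,0.55],"turn":[0,0,0]},
    {"translation":[0,0.06,0.62],"turn":[0,0,0]},
    {"translation":[0,0.12,0.67],"turn":[0,0,0]},
    {"translation":[0,0.2,0.7],"turn":[0,0,0]},
  ],
)

```text
clock: 9.4
tool_pos: [557.4, -135.2, 164.6]
tool_rot: [0.301, 0.954, -0.001, -0.001]
force: [0.9, 1.1, -3.8]
width: 0.634
```

Call:
carry_out(
  rows=[
    {"translation":[-0.03,0.08,0],"turn":[0,0,0.01]},
    {"translation":[-0.07,0.17,0],"turn":[0,0,0.03]},
    {"translation":[-0.12,0.26,0],"turn":[0,0,0.05]},
    {"translation":[-0.17,0.36,0],"turn":[0,0,0.07]},
    {"translation":[-0.24,0.46,0],"turn":[0,0,0.09]},
    {"translation":[-0.3,0.56,0],"turn":[0,0,0.11]},
    {"translation":[-0.36,0.66,0],"turn":[0,0,0.13]},
    {"translation":[-0.42,0.75,0],"turn":[0,0,0.14]},
    {"translation":[-0.47,0.83,0],"turn":[0,0,0.14]},
    {"translation":[-0.5,0.88,0],"turn":[0,0,0.14]},
  ],
)

```text
clock: 10.4
tool_pos: [481.5, -1.8, 164.5]
tool_rot: [0.085, 0.996, -0.001, -0.001]
force: [0.5, 0.2, -3.0]
width: 0.632
```

Run:
```python
from h import *
o=r.observe(); print(o['clock'],o['tool_pos'],o['tool_rot'],o['force'],o['width'])
snap('wrist','w6.png');im,C=snap('scene','s6.png')
cv2.imwrite('pics/s6c.png',cv2.resize(im[100:260,220:420][...,::-1],(750,600),interpolation=2))
```

```text
10.4 [481.54173944  -1.84484703 164.47663979] [ 0.0848813   0.99638927 -0.00117077 -0.00148533] [ 0.47113631  0.24012238 -3.03054918] 0.6318140296534351
```

View pics/s6c.png

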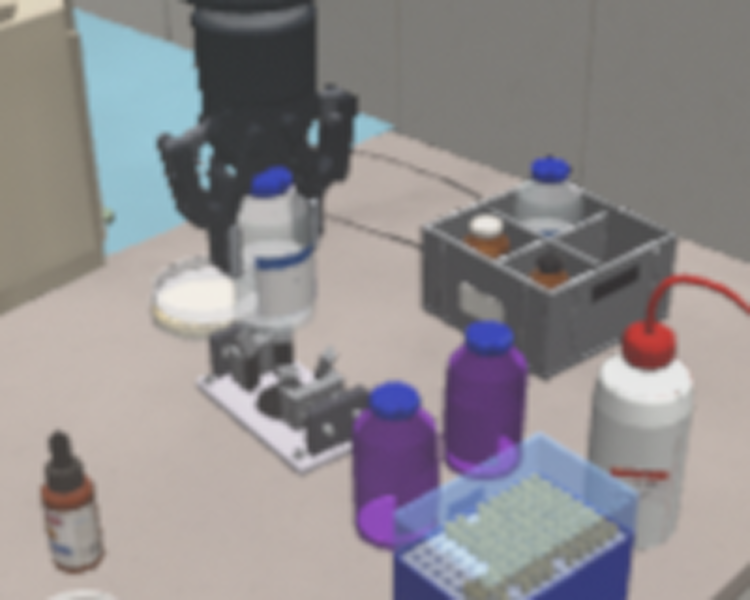

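View pics/w6.png

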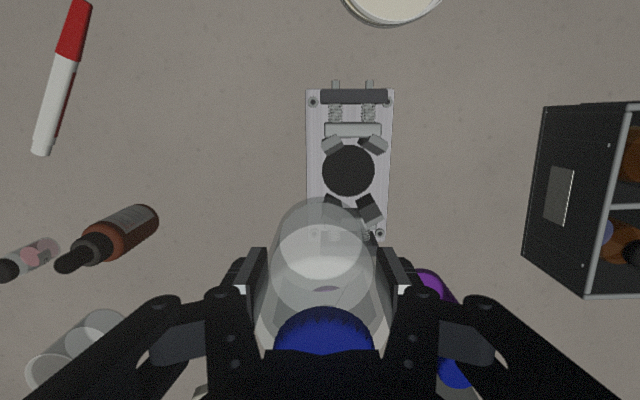

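Bottle held upright, cap visually unslipped, and weight about 3 N as expected. Centre over the holder and descend to just above the jaws.

Call:
carry_out(
  rows=[
    {"translation":[-0.02,0.03,0],"turn":[0,0,0]},
    {"translation":[-0.04,0.06,0],"turn":[0,0,0]},
    {"translation":[-0.07,0.1,0],"turn":[0,0,0]},
    {"translation":[-0.1,0.15,0],"turn":[0,0,0]},
    {"translation":[-0.12,0.187,-0.03],"turn":[0,0,0]},
    {"translation":[-0.12,0.187,-0.07],"turn":[0,0,0]},
    {"translation":[-0.12,0.187,-0.12],"turn":[0,0,0]},
    {"translation":[-0.12,0.187,-0.17],"turn":[0,0,0]},
    {"translation":[-0.12,0.187,-0.2],"turn":[0,0,0]},
    {"translation":[-0.12,0.187,-0.2],"turn":[0,0,0]},
  ],
)

```text
clock: 11.5
tool_pos: [463.7, 25.8, 133.9]
tool_rot: [0.085, 0.996, -0.001, -0.002]
force: [0.2, -0.1, -2.5]
width: 0.629
```

Run:
```python
from h import *
o=r.observe(); print(o['clock'],o['tool_pos'],o['tool_rot'],o['force'],o['width'])
im,C=snap('wrist','w7.png');t=np.linspace(0,2*np.pi,60);w=cv2.convertScaleAbs(im[120:360,200:440][...,::-1].copy(),alpha=1.6);w=cv2.resize(w,(600,600),interpolation=2)
x,y,z=o['tool_pos']; S=2.5
for cx,cy,cz,R in((x,y,z-59,28),(x,y,z+46,16.5),(463.5,26.5,12,21)):
    p=proj('wrist',np.c_[cx+R*np.cos(t),cy+R*np.sin(t),t*0+cz],C)
    cv2.polylines(w,[((p-[200,120]+.5)*S).astype(int)],True,(0,255,0),1)
cv2.imwrite('pics/w7c.png',w)
im,C=snap('scene','s7.png');p=proj('scene',[[x,y,z-59],[x,y,z+46],[463.5,26.5,12]],C);print(p)
w=cv2.resize(im[110:230,220:370][...,::-1],(750,600),interpolation=2)
for a in p: cv2.circle(w,tuple(((a-[220,110]+.5)*5).astype(int)),4,(0,255,0),-1)
cv2.imwrite('pics/s7c.png',w)
```

```text
11.5 [463.7446962   25.77201737 133.85230461] [ 0.08480978  0.99639444 -0.00135438 -0.00189538] [ 0.15482339 -0.06915765 -2.4957964 ] 0.628670611652753
[[295.46331272 186.32819938]
 [293.41514645 150.67592746]
 [296.70730688 205.59602867]]
```

View pics/w7c.png

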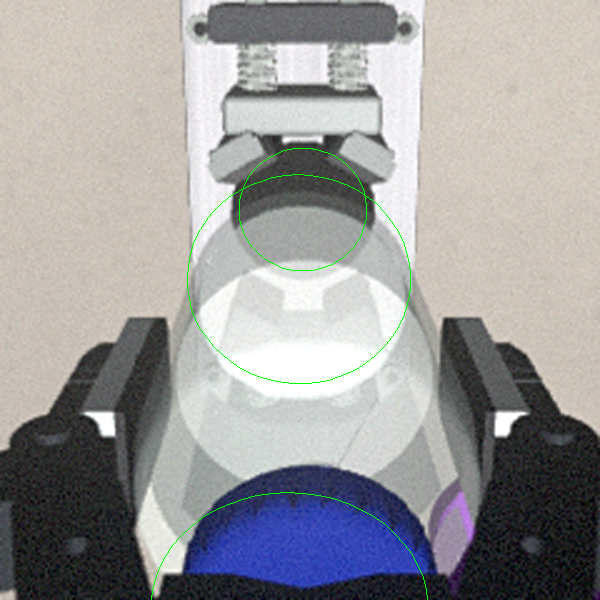

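View pics/s7c.png

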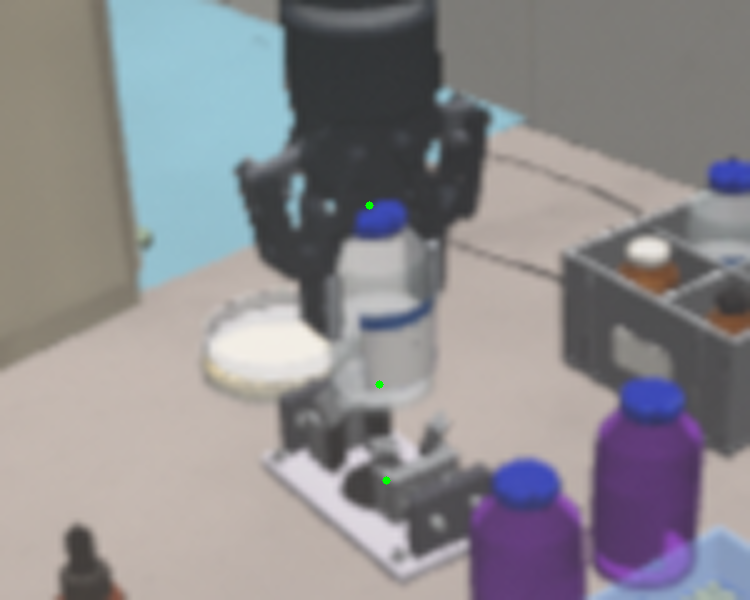

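The overlay suggests the bottle sits a few mm towards +x in the grip. I'll check this with two offset hypotheses before pressing in, and check the disc position in the first scene picture.

Run:
```python
from h import *
o=r.observe();x,y,z=o['tool_pos'];t=np.linspace(0,2*np.pi,90)
w=cv2.imread('pics/w7.png');w=cv2.resize(cv2.convertScaleAbs(w[120:360,200:440],alpha=1.6),(600,600),interpolation=2);C=cam('wrist')
def circ(img,n,C,c,R,off,S,col):
    p=proj(n,np.c_[c[0]+R*np.cos(t),c[1]+R*np.sin(t),t*0+c[2]],C); cv2.polylines(img,[((p-off+.5)*S).astype(int)],True,col,1)
for dx,dz,col in((6,0,(0,255,0)),(6,-5,(0,0,255))):
    for h,R in((0,27),(93,16.5),(105,16.5)): circ(w,'wrist',C,(x+dx,y,z-59+h+dz),R,np.array([200,120]),2.5,col)
circ(w,'wrist',C,(464,26.3,12),23,np.array([200,120]),2.5,(255,255,0))
s=cv2.imread('pics/s0.png') if 0 else cv2.imread('pics/scene0.png');s=cv2.resize(s[170:230,260:335],(375,300),interpolation=2);Cs=cam('scene')
circ(s,'scene',Cs,(464,26.3,12),23,np.array([260,170]),5,(0,255,0))
s7=cv2.imread('pics/s7.png');s7=cv2.resize(s7[130:205,265:325],(480,600),interpolation=2)
for h,R in((0,28),(93,16.5),(105,16.5)): circ(s7,'scene',Cs,(x+6,y,z-59+h),R,np.array([265,130]),8,(0,255,0))
cv2.imwrite('pics/c8.png',w)
o2=np.zeros((600,800,3),np.uint8);o2[:,:480]=s7;o2[:256,480:]=cv2.resize(s,(320,256));cv2.imwrite('pics/c9.png',o2)
```

```text
(no output)
```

View pics/c8.png

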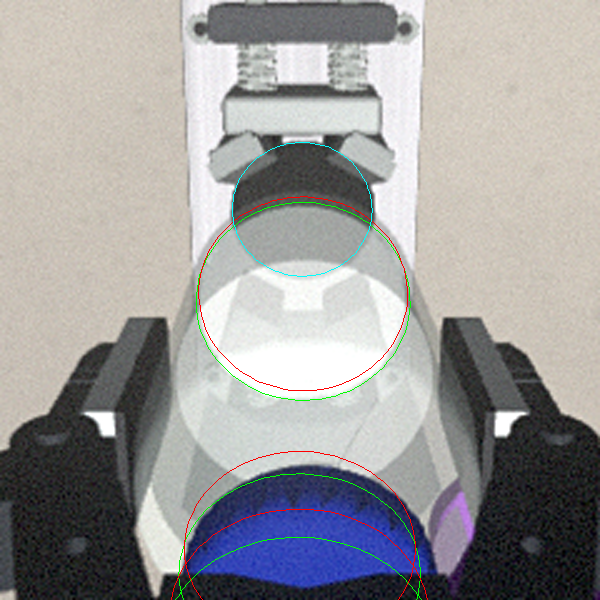

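View pics/c9.png

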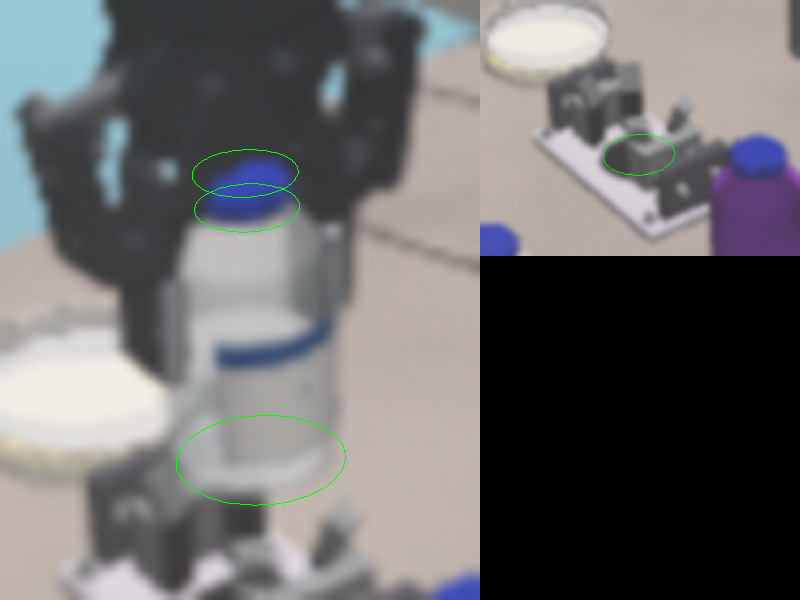

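Both views support an in-grip offset of about +5 mm in x (base edge and cap rim match dx≈5–6). Bottle and disc seen in the same wrist picture give the relative correction: shift -4.5 mm in x, +0.5 mm in y. Then enter the jaws gently.

Call:
carry_out(
  rows=[
    {"translation":[-0.03,0.004,0],"turn":[0,0,0]},
    {"translation":[-0.03,0.004,-0.02],"turn":[0,0,0]},
    {"translation":[-0.03,0.004,-0.04],"turn":[0,0,0]},
    {"translation":[-0.03,0.004,-0.06],"turn":[0,0,0]},
    {"translation":[-0.03,0.004,-0.08],"turn":[0,0,0]},
    {"translation":[-0.03,0.004,-0.1],"turn":[0,0,0]},
    {"translation":[-0.03,0.004,-0.12],"turn":[0,0,0]},
    {"translation":[-0.03,0.004,-0.14],"turn":[0,0,0]},
    {"translation":[-0.03,0.004,-0.16],"turn":[0,0,0]},
    {"translation":[-0.03,0.004,-0.16],"turn":[0,0,0]},
  ],
)

```text
clock: 12.6
tool_pos: [459.7, 26.4, 110.3]
tool_rot: [0.085, 0.996, -0.001, -0.001]
force: [2.3, -0.6, -2.8]
width: 0.625
```

Call:
carry_out(
  rows=[
    {"translation":[0,0,-0.01],"turn":[0,0,0]},
    {"translation":[0,0,-0.02],"turn":[0,0,0]},
    {"translation":[0,0,-0.03],"turn":[0,0,0]},
    {"translation":[0,0,-0.04],"turn":[0,0,0]},
    {"translation":[0,0,-0.05],"turn":[0,0,0]},
    {"translation":[0,0,-0.06],"turn":[0,0,0]},
    {"translation":[0,0,-0.07],"turn":[0,0,0]},
    {"translation":[0,0,-0.08],"turn":[0,0,0]},
    {"translation":[0,0,-0.09],"turn":[0,0,0]},
    {"translation":[0,0,-0.1],"turn":[0,0,0]},
  ],
)

```text
clock: 13.6
tool_pos: [459.7, 26.3, 95.2]
tool_rot: [0.085, 0.996, -0.001, -0.001]
force: [-0.0, -2.0, 3.9]
width: 0.629
```

Run:
```python
from h import *
o=r.observe(); print(o['clock'],o['tool_pos'],o['tool_rot'],o['force'],o['wrist_torque'],o['width'])
im,C=snap('wrist','w10.png');cv2.imwrite('pics/w10c.png',cv2.convertScaleAbs(cv2.resize(im[120:360,200:440][...,::-1],(600,600),interpolation=2),alpha=1.6))
```

```text
13.6 [459.67804649  26.28218903  95.16949374] [ 0.08488158  0.99638935 -0.00131951 -0.00127861] [-0.03247733 -1.99879995  3.94658747] [-0.45577449  0.00983614  0.01353904] 0.629075250230728
```

View pics/w10c.png

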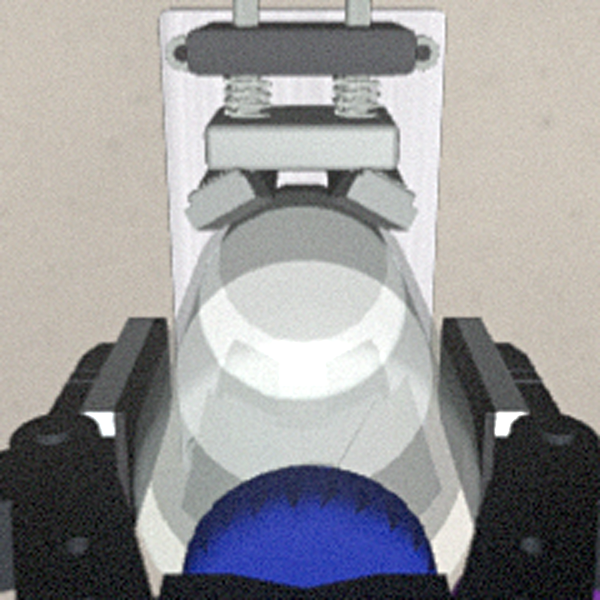

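The bottle sits centred between the V jaws with side force near zero, and the downward force is rising as it spreads the jaws. Press on to the floor.

Call:
carry_out(
  rows=[
    {"translation":[0,0.002,-0.015],"turn":[0,0,0]},
    {"translation":[0,0.004,-0.03],"turn":[0,0,0]},
    {"translation":[0,0.004,-0.045],"turn":[0,0,0]},
    {"translation":[0,0.004,-0.06],"turn":[0,0,0]},
    {"translation":[0,0.004,-0.075],"turn":[0,0,0]},
    {"translation":[0,0.004,-0.09],"turn":[0,0,0]},
    {"translation":[0,0.004,-0.105],"turn":[0,0,0]},
    {"translation":[0,0.004,-0.12],"turn":[0,0,0]},
    {"translation":[0,0.004,-0.135],"turn":[0,0,0]},
    {"translation":[0,0.004,-0.14],"turn":[0,0,0]},
  ],
)

```text
clock: 14.65
tool_pos: [459.5, 26.9, 73.7]
tool_rot: [0.085, 0.996, -0.001, -0.002]
force: [-0.7, -4.3, 5.0]
width: 0.632
```

Call:
carry_out(
  rows=[
    {"translation":[0,0,-0.003],"turn":[0,0,0]},
    {"translation":[0,0,-0.006],"turn":[0,0,0]},
    {"translation":[0,0,-0.009],"turn":[0,0,0]},
    {"translation":[0,0,-0.012],"turn":[0,0,0]},
    {"translation":[0,0,-0.015],"turn":[0,0,0]},
    {"translation":[0,0,-0.018],"turn":[0,0,0]},
    {"translation":[0,0,-0.021],"turn":[0,0,0]},
    {"translation":[0,0,-0.021],"turn":[0,0,0]},
    {"translation":[0,0,-0.021],"turn":[0,0,0]},
    {"translation":[0,0,-0.021],"turn":[0,0,0]},
  ],
)

```text
clock: 15.65
tool_pos: [459.5, 26.9, 70.9]
tool_rot: [0.085, 0.996, -0.001, -0.001]
force: [-1.6, -5.8, 15.4]
width: 0.626
```

Call:
carry_out(
  rows=[
    {"translation":[0,0,-0.003],"turn":[0,0,0]},
    {"translation":[0,0,-0.006],"turn":[0,0,0]},
    {"translation":[0,0,-0.009],"turn":[0,0,0]},
    {"translation":[0,0,-0.012],"turn":[0,0,0]},
    {"translation":[0,0,-0.015],"turn":[0,0,0]},
    {"translation":[0,0,-0.015],"turn":[0,0,0]},
    {"translation":[0,0,-0.015],"turn":[0,0,0]},
    {"translation":[0,0,-0.015],"turn":[0,0,0]},
    {"translation":[0,0,-0.015],"turn":[0,0,0]},
    {"translation":[0,0,-0.015],"turn":[0,0,0]},
  ],
)

```text
clock: 16.65
tool_pos: [459.7, 26.8, 70.6]
tool_rot: [0.085, 0.996, -0.001, -0.0]
force: [-9.7, -6.3, 67.1]
width: 0.631
```

The force jumped to 67 N at TCP z 70.6, so the bottle is on the floor. Release the body and rise clear of the cap.

Call:
carry_out(
  rows=[
    {"translation":[0,0,0],"turn":[0,0,0]},
    {"translation":[0,0,0],"turn":[0,0,0]},
    {"translation":[0,0,0],"turn":[0,0,0]},
    {"translation":[0,0,0],"turn":[0,0,0]},
    {"translation":[0,0,0],"turn":[0,0,0]},
    {"translation":[0,0,0],"turn":[0,0,0]},
    {"translation":[0,0,0.02],"turn":[0,0,0]},
    {"translation":[0,0,0.08],"turn":[0,0,0]},
    {"translation":[0,0,0.16],"turn":[0,0,0]},
    {"translation":[0,0,0.25],"turn":[0,0,0]},
  ],
  gripper=-1,
)

```text
clock: 17.65
tool_pos: [459.7, 26.7, 109.1]
tool_rot: [0.085, 0.996, -0.001, -0.0]
force: [0.7, -0.1, -0.3]
width: 0.997
```

Call:
carry_out(
  rows=[
    {"translation":[0,0,0.1],"turn":[0,0,0]},
    {"translation":[0,0,0.2],"turn":[0,0,0]},
    {"translation":[0,0,0.3],"turn":[0,0,0]},
    {"translation":[0,0,0.4],"turn":[0,0,0]},
    {"translation":[0,0,0.5],"turn":[0,0,0]},
    {"translation":[0,0,0.6],"turn":[0,0,0]},
    {"translation":[0,0,0.7],"turn":[0,0,0]},
    {"translation":[0,0,0.7],"turn":[0,0,0]},
    {"translation":[0,0,0.7],"turn":[0,0,0]},
    {"translation":[0,0,0.7],"turn":[0,0,0]},
  ],
)

```text
clock: 18.65
tool_pos: [459.4, 26.7, 213.7]
tool_rot: [0.085, 0.996, -0.002, -0.001]
force: [-1.0, -0.2, 0.6]
width: 1.001
```

Run:
```python
from h import *
o=r.observe(); print(o['clock'],o['joints'].round(2),o['tool_pos'],o['force'])
im,C=snap('wrist','w11.png')
t=np.linspace(0,2*np.pi,90);w=cv2.convertScaleAbs(cv2.resize(im[120:320,200:440][...,::-1],(720,600),interpolation=2),alpha=1.6)
for c,R in(((464,26.3,117),16.5),((464,26.3,12),28)):
    p=proj('wrist',np.c_[c[0]+R*np.cos(t),c[1]+R*np.sin(t),t*0+c[2]],C); cv2.polylines(w,[((p-[200,120]+.5)*3).astype(int)],True,(0,255,0),1)
cv2.imwrite('pics/w11c.png',w)
im,C=snap('top','t11.png');m=cv2.inRange(cv2.cvtColor(im,cv2.COLOR_RGB2HSV),(112,150,60),(126,255,255))
k,l,st,ce=cv2.connectedComponentsWithStats(m)
for i in range(1,k):
    if st[i,4]>30: print(ce[i],st[i],plane('top',[ce[i]],117,C)[0])
```

```text
18.65 [-0.02  0.61 -0.18  1.94  0.18  0.61  1.08] [459.42278467  26.70928702 213.72623962] [-0.9623609  -0.21216618  0.55482738]
[289.16666667 172.61111111] [284 171  12   5  36] [610.9394392   83.04712388 117.        ]
[191.93382353 223.16176471] [186 217  13  13 136] [485.45902948 300.56229161 117.        ]
```

View pics/w11c.png

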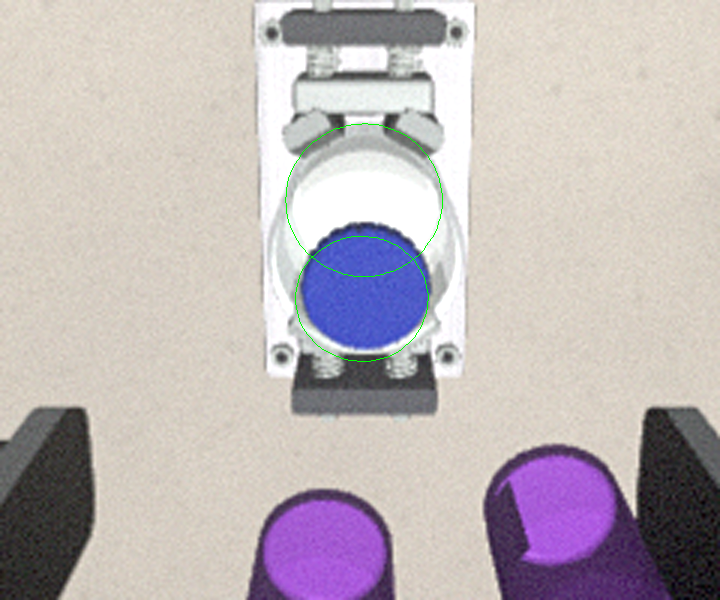

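The cap now stands between the jaws at crop (365,290). Along the tool's y the camera is trustworthy (cap centre matches the finger midpoint), but along tool x two estimates disagree by about 3 mm. Turning the tool +85° measures the other axis the same way and also sets up the screw stroke.

Call:
carry_out(
  rows=[
    {"translation":[0,0,-0.03],"turn":[0,0,0.047]},
    {"translation":[0.01,0,-0.06],"turn":[0,0,0.094]},
    {"translation":[0.02,0,-0.1],"turn":[0,0,0.141]},
    {"translation":[0.02,0,-0.15],"turn":[0,0,0.188]},
    {"translation":[0.02,0,-0.2],"turn":[0,0,0.235]},
    {"translation":[0.02,0,-0.25],"turn":[0,0,0.282]},
    {"translation":[0.02,0,-0.28],"turn":[0,0,0.33]},
    {"translation":[0.02,0,-0.3],"turn":[0,0,0.377]},
    {"translation":[0.02,0,-0.3],"turn":[0,0,0.424]},
    {"translation":[0.02,0,-0.3],"turn":[0,0,0.47]},
  ],
)

```text
clock: 19.75
tool_pos: [462.3, 26.8, 168.2]
tool_rot: [-0.61, 0.792, -0.001, 0.0]
force: [0.4, 0.5, -0.1]
width: 0.997
```

Run:
```python
from h import *
o=r.observe(); print(o['clock'],o['joints'].round(2),o['tool_pos'],o['tool_rot'],o['force'])
im,C=snap('wrist','w12.png')
from scipy.spatial.transform import Rotation as R_
M=R_.from_quat(o['tool_rot']).as_matrix();print(M.round(3))
m=cv2.inRange(cv2.cvtColor(im,cv2.COLOR_RGB2HSV),(112,150,60),(126,255,255))
k,l,st,ce=cv2.connectedComponentsWithStats(m)
for i in range(1,k):
    if st[i,4]>300:
        P=plane('wrist',[ce[i]],117,C)[0];print(ce[i],st[i],P,(P-o['tool_pos'])@M)
cv2.imwrite('pics/w12c.png',cv2.convertScaleAbs(im[...,::-1],alpha=1.5))
```

```text
19.75 [ 0.19  0.74 -0.56  1.98  0.67  0.62  2.06] [462.26747959  26.7716951  168.20512202] [-6.10246740e-01  7.92210234e-01 -1.35318999e-03  1.72287573e-04] [ 0.43811304  0.50247009 -0.06116972]
[[-0.255 -0.967  0.002]
 [-0.967  0.255 -0.002]
 [ 0.001 -0.002 -1.   ]]
[ 84.09488326 221.68355688] [  57  197   55   49 2013] [595.19099498 -16.94373312 117.        ] [   8.27554272 -139.55738397   51.54528202]
[320.98291511 233.49706353] [ 295  210   52   48 1873] [462.13726895  26.02882091 117.        ] [ 0.68091498  0.05687392 51.20611739]
```

View pics/w12c.png

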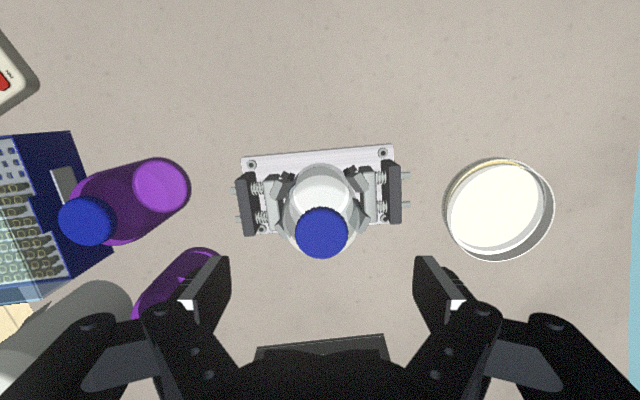

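Seen laterally in this view the cap (321,233) is centred on the finger midpoint (321.5), so the cap axis is at about (462.2, 26.2). Descend to cap height and grip.

Call:
carry_out(
  rows=[
    {"translation":[0,-0.003,-0.04],"turn":[0,0,0]},
    {"translation":[0,-0.003,-0.08],"turn":[0,0,0]},
    {"translation":[0,-0.003,-0.13],"turn":[0,0,0]},
    {"translation":[0,-0.003,-0.18],"turn":[0,0,0]},
    {"translation":[0,-0.003,-0.22],"turn":[0,0,0]},
    {"translation":[0,-0.003,-0.25],"turn":[0,0,0]},
    {"translation":[0,-0.003,-0.253],"turn":[0,0,0]},
    {"translation":[0,-0.003,-0.253],"turn":[0,0,0]},
    {"translation":[0,-0.003,-0.253],"turn":[0,0,0]},
    {"translation":[0,-0.003,-0.253],"turn":[0,0,0]},
  ],
)

```text
clock: 20.8
tool_pos: [462.4, 26.1, 130.4]
tool_rot: [-0.614, 0.79, -0.001, 0.0]
force: [-0.4, -0.3, 0.4]
width: 0.996
```

Call:
carry_out(
  rows=[
    {"translation":[0,0,0],"turn":[0,0,0]},
    {"translation":[0,0,0],"turn":[0,0,0]},
    {"translation":[0,0,0],"turn":[0,0,0]},
    {"translation":[0,0,0],"turn":[0,0,0]},
    {"translation":[0,0,0],"turn":[0,0,0]},
    {"translation":[0,0,0],"turn":[0,0,0]},
    {"translation":[0,0,0],"turn":[0,0,0]},
    {"translation":[0,0,0],"turn":[0,0,0]},
    {"translation":[0,0,0],"turn":[0,0,0]},
    {"translation":[0,0,0],"turn":[0,0,0]},
  ],
  gripper=1,
  squeeze=40,
)

```text
clock: 21.8
tool_pos: [462.5, 26.1, 130.7]
tool_rot: [-0.614, 0.79, -0.002, 0.0]
force: [-0.8, -0.7, 6.7]
width: 0.357
```

Run:
```python
from h import *
o=r.observe(); print(o['clock'],o['joints'].round(2),o['tool_pos'],o['force'],o['wrist_torque'],o['width'])
im,C=snap('wrist','w13.png')
cv2.imwrite('pics/w13c.png',cv2.convertScaleAbs(cv2.resize(im[160:400,180:460][...,::-1],(700,600),interpolation=2),alpha=1.5))
```

```text
21.8 [ 0.15  0.8  -0.49  2.01  0.75  0.52  2.  ] [462.49312586  26.11290965 130.66273228] [-0.76664226 -0.65004944  6.65966853] [-0.15375372  0.08388931 -0.03906628] 0.35713237444007656
```

View pics/w13c.png

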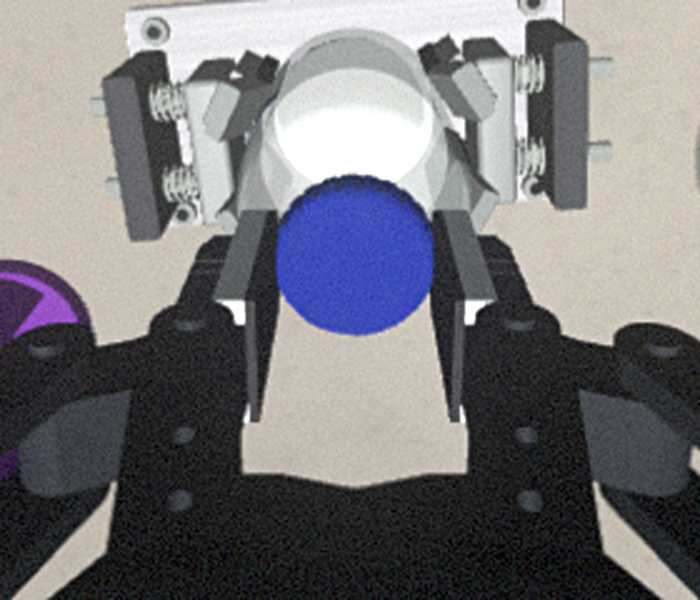

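The cap is gripped at about 33 mm with negligible side force. Screw clockwise.

Call:
carry_out(
  rows=[
    {"translation":[0,0,0],"turn":[0,0,-0.045]},
    {"translation":[0,0,0],"turn":[0,0,-0.09]},
    {"translation":[0,0,0],"turn":[0,0,-0.135]},
    {"translation":[0,0,0],"turn":[0,0,-0.18]},
    {"translation":[0,0,0],"turn":[0,0,-0.225]},
    {"translation":[0,0,0],"turn":[0,0,-0.27]},
    {"translation":[0,0,0],"turn":[0,0,-0.315]},
    {"translation":[0,0,0],"turn":[0,0,-0.36]},
    {"translation":[0,0,0],"turn":[0,0,-0.405]},
    {"translation":[0,0,0],"turn":[0,0,-0.45]},
  ],
)

```text
clock: 22.85
tool_pos: [462.7, 26.0, 130.8]
tool_rot: [0.049, 0.999, -0.002, -0.0]
force: [0.5, -1.1, 2.2]
width: 0.356
```

Run:
```python
from h import *
o=r.observe(); print(o['clock'],o['joints'].round(2),o['tool_pos'],o['force'],o['wrist_torque'],o['width'])
```

```text
22.85 [-0.06  0.76 -0.13  2.01  0.25  0.38  1.1 ] [462.66668968  26.03631527 130.7906916 ] [ 0.49154299 -1.0801157   2.16268848] [-0.24662949 -0.03566731  0.14675304] 0.35569346900332516
```

Call:
carry_out(
  rows=[
    {"translation":[0,0,0],"turn":[0,0,-0.045]},
    {"translation":[0,0,0],"turn":[0,0,-0.09]},
    {"translation":[0,0,0],"turn":[0,0,-0.135]},
    {"translation":[0,0,0],"turn":[0,0,-0.18]},
    {"translation":[0,0,0],"turn":[0,0,-0.225]},
    {"translation":[0,0,0],"turn":[0,0,-0.27]},
    {"translation":[0,0,0],"turn":[0,0,-0.315]},
    {"translation":[0,0,0],"turn":[0,0,-0.36]},
    {"translation":[0,0,0],"turn":[0,0,-0.405]},
    {"translation":[0,0,0],"turn":[0,0,-0.45]},
  ],
)

```text
clock: 23.85
tool_pos: [462.5, 25.9, 130.9]
tool_rot: [0.688, 0.726, -0.001, -0.001]
force: [-1.5, -2.1, 6.2]
width: 0.359
```

Run:
```python
from h import *
o=r.observe(); print(o['clock'],o['joints'].round(2),o['tool_pos'],o['force'],o['wrist_torque'],o['width'])
```

```text
23.85 [-0.23  0.78  0.18  2.02 -0.35  0.38  0.29] [462.46603086  25.8864491  130.90097175] [-1.52236534 -2.14581124  6.18804397] [-0.62738392  0.49050944  0.38565418] 0.3591916860507047
```

Call:
carry_out(
  rows=[
    {"translation":[0,0,0],"turn":[0,0,-0.03]},
    {"translation":[0,0,0],"turn":[0,0,-0.06]},
    {"translation":[0,0,0],"turn":[0,0,-0.09]},
    {"translation":[0,0,0],"turn":[0,0,-0.12]},
    {"translation":[0,0,0],"turn":[0,0,-0.15]},
    {"translation":[0,0,0],"turn":[0,0,-0.18]},
    {"translation":[0,0,0],"turn":[0,0,-0.21]},
    {"translation":[0,0,0],"turn":[0,0,-0.24]},
    {"translation":[0,0,0],"turn":[0,0,-0.27]},
    {"translation":[0,0,0],"turn":[0,0,-0.3]},
  ],
)

```text
clock: 24.85
tool_pos: [462.6, 25.7, 130.9]
tool_rot: [0.943, 0.333, -0.0, -0.002]
force: [1.0, -1.9, -2.1]
width: 0.36
```

Run:
```python
from h import *
o=r.observe(); print(o['clock'],o['joints'].round(2),o['tool_pos'],o['force'],o['wrist_torque'],o['width'])
im,C=snap('wrist','w14.png')
cv2.imwrite('pics/w14c.png',cv2.convertScaleAbs(cv2.resize(im[160:400,180:460][...,::-1],(700,600),interpolation=2),alpha=1.5))
```

```text
24.85 [-0.35  0.81  0.41  2.02 -0.73  0.46 -0.27] [462.60498314  25.70773179 130.86245551] [ 1.00394095 -1.90723426 -2.09126915] [-0.67112111 -0.27947393  0.22637786] 0.36024356031672095
```

View pics/w14c.png

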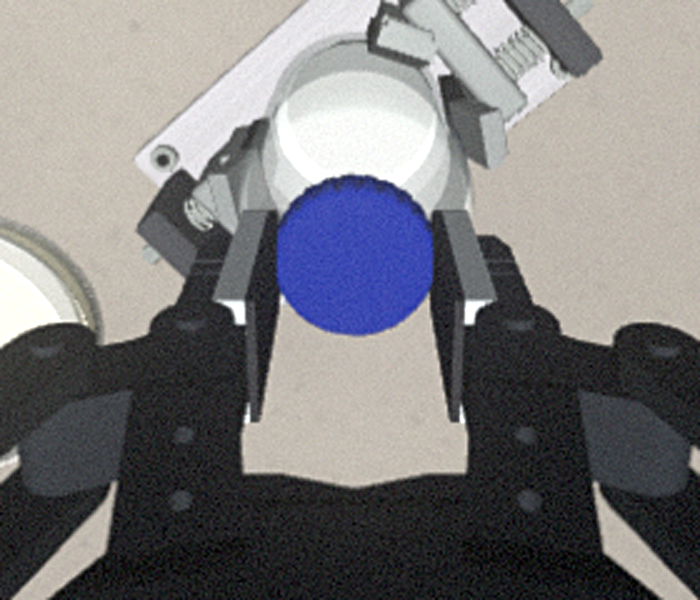

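Torque is ambiguous so far (0.15, 0.39, 0.23 N m). Continue with a firmer grip to find the hard stop.

Call:
carry_out(
  rows=[
    {"translation":[0,0,0],"turn":[0,0,0]},
    {"translation":[0,0,0],"turn":[0,0,0]},
    {"translation":[0,0,0],"turn":[0,0,-0.02]},
    {"translation":[0,0,0],"turn":[0,0,-0.06]},
    {"translation":[0,0,0],"turn":[0,0,-0.1]},
    {"translation":[0,0,0],"turn":[0,0,-0.14]},
    {"translation":[0,0,0],"turn":[0,0,-0.18]},
    {"translation":[0,0,0],"turn":[0,0,-0.22]},
    {"translation":[0,0,0],"turn":[0,0,-0.26]},
    {"translation":[0,0,0],"turn":[0,0,-0.3]},
  ],
  squeeze=80,
)

```text
clock: 25.9
tool_pos: [462.7, 25.4, 131.0]
tool_rot: [0.991, -0.136, 0.001, -0.001]
force: [-0.5, -2.4, 5.3]
width: 0.339
```

Run:
```python
from h import *
o=r.observe(); print(o['clock'],o['joints'].round(2),o['tool_pos'],o['force'],o['wrist_torque'],o['width'])
im,C=snap('wrist','w15.png')
a=cv2.imread('pics/w13.png')[225:300,285:360];b=cv2.imread('pics/w14.png')[225:300,285:360];c=im[225:300,285:360][...,::-1]
cv2.imwrite('pics/cap.png',cv2.resize(cv2.convertScaleAbs(np.hstack([a,b,c]),alpha=1.6),(780,260),interpolation=2))
s,_=snap('scene','s15.png');cv2.imwrite('pics/s15c.png',cv2.resize(s[110:230,220:370][...,::-1],(750,600),interpolation=2))
```

```text
25.9 [-0.47  0.88  0.67  2.03 -1.01  0.61 -0.93] [462.65534662  25.41329436 131.01504089] [-0.53290201 -2.37917656  5.25891731] [-0.78848076  0.31546684  0.29374168] 0.3386238581699804
```

View pics/cap.png

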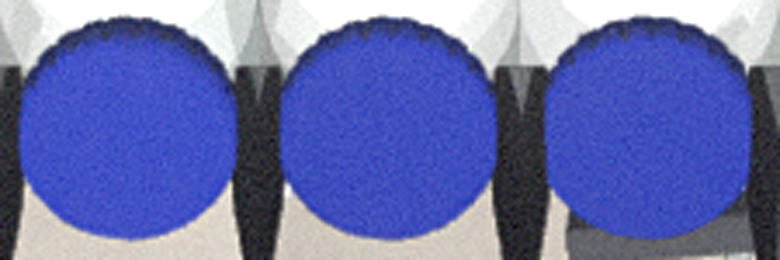

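View pics/s15c.png

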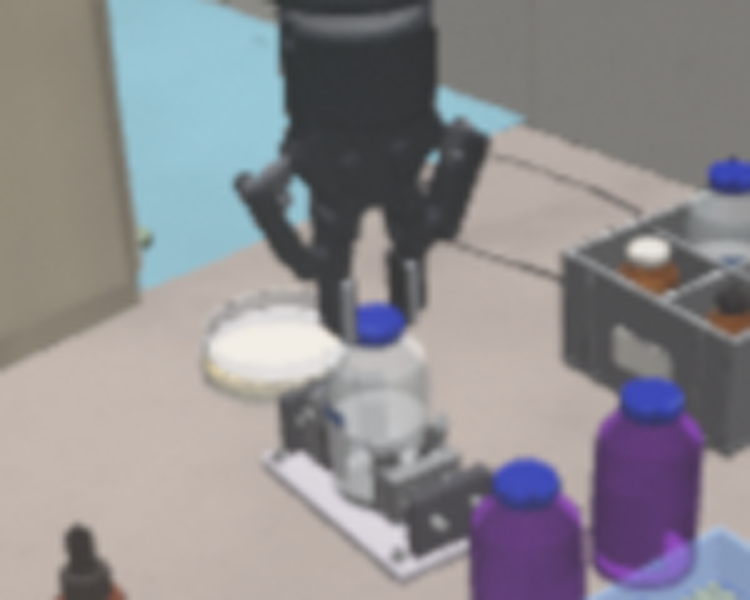

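The scene shows the label's blue stripe moved from (395,315) to the left edge (330,412): the bottle body now turns with the cap. The torque is about 0.3–0.4 N m, well above the 0.1 N m the loose cap needs, so the cap must be on its stop. One more short turn to confirm.

Call:
carry_out(
  rows=[
    {"translation":[0,0,0],"turn":[0,0,-0.015]},
    {"translation":[0,0,0],"turn":[0,0,-0.03]},
    {"translation":[0,0,0],"turn":[0,0,-0.045]},
    {"translation":[0,0,0],"turn":[0,0,-0.06]},
    {"translation":[0,0,0],"turn":[0,0,-0.075]},
    {"translation":[0,0,0],"turn":[0,0,-0.09]},
    {"translation":[0,0,0],"turn":[0,0,-0.1]},
    {"translation":[0,0,0],"turn":[0,0,-0.1]},
    {"translation":[0,0,0],"turn":[0,0,-0.1]},
    {"translation":[0,0,0],"turn":[0,0,-0.1]},
  ],
  squeeze=100,
)

```text
clock: 27.0
tool_pos: [462.6, 25.2, 131.1]
tool_rot: [0.958, -0.288, 0.001, -0.001]
force: [-0.5, -2.4, 6.1]
width: 0.328
```

Run:
```python
from h import *
o=r.observe(); print(o['clock'],o['joints'].round(2),o['tool_pos'],o['tool_rot'],o['force'],o['wrist_torque'],o['width'])
s,_=snap('scene','s16.png');a=cv2.imread('pics/s15.png')[165:215,280:315];b=s[165:215,280:315][...,::-1]
cv2.imwrite('pics/s16c.png',cv2.resize(np.hstack([a,b]),(770,550),interpolation=2))
```

```text
27.0 [-0.51  0.91  0.76  2.03 -1.07  0.67 -1.18] [462.6207766   25.22539505 131.12895776] [ 9.57635787e-01 -2.87979743e-01  9.00045789e-04 -7.46497134e-04] [-0.50735891 -2.43701549  6.14463363] [-0.45216099  0.23749294  0.09325154] 0.32768167817898913
```

View pics/s16c.png

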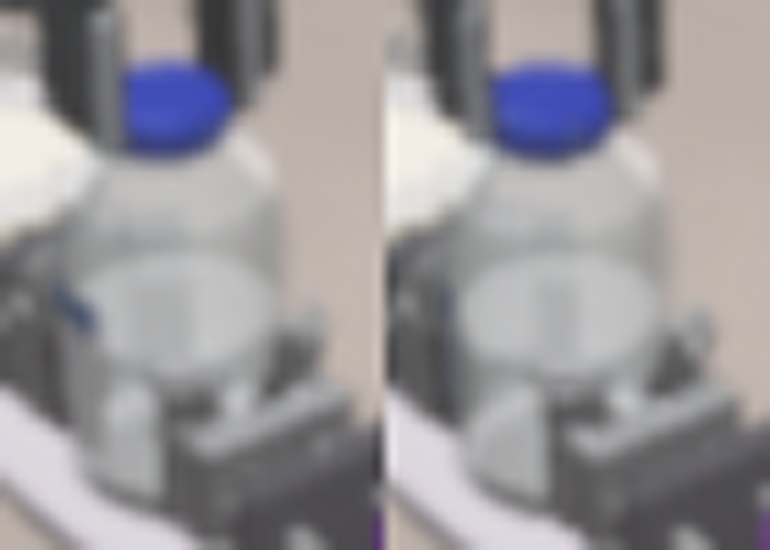

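The stripe end moved again with the short turn, so body and cap turn together. None of the earlier wrist views showed the stripe on the far side, so the cap turned about 1.5–2.4 rad before the body started to follow, which fits reaching the hard stop. Now pull it straight out by the cap without yaw.

Call:
carry_out(
  rows=[
    {"translation":[0,0,0.01],"turn":[0,0,0]},
    {"translation":[0,0,0.03],"turn":[0,0,0]},
    {"translation":[0,0,0.05],"turn":[0,0,0]},
    {"translation":[0,0,0.08],"turn":[0,0,0]},
    {"translation":[0,0,0.11],"turn":[0,0,0]},
    {"translation":[0,0,0.15],"turn":[0,0,0]},
    {"translation":[0,0,0.19],"turn":[0,0,0]},
    {"translation":[0,0,0.23],"turn":[0,0,0]},
    {"translation":[0,0,0.27],"turn":[0,0,0]},
    {"translation":[0,0,0.3],"turn":[0,0,0]},
  ],
)

```text
clock: 28.05
tool_pos: [462.8, 25.2, 176.9]
tool_rot: [0.958, -0.288, 0.001, -0.001]
force: [-0.1, 0.1, -3.3]
width: 0.328
```

Run:
```python
from h import *
o=r.observe(); print(o['clock'],o['tool_pos'],o['force'],o['wrist_torque'],o['width'])
s,_=snap('scene','s17.png');cv2.imwrite('pics/s17c.png',cv2.resize(s[110:230,220:370][...,::-1],(750,600),interpolation=2))
```

```text
28.05 [462.8157951   25.21203045 176.91513298] [-0.06785416  0.08504686 -3.26763236] [0.02905364 0.01755157 0.01881859] 0.3278900175727152
```

View pics/s17c.png

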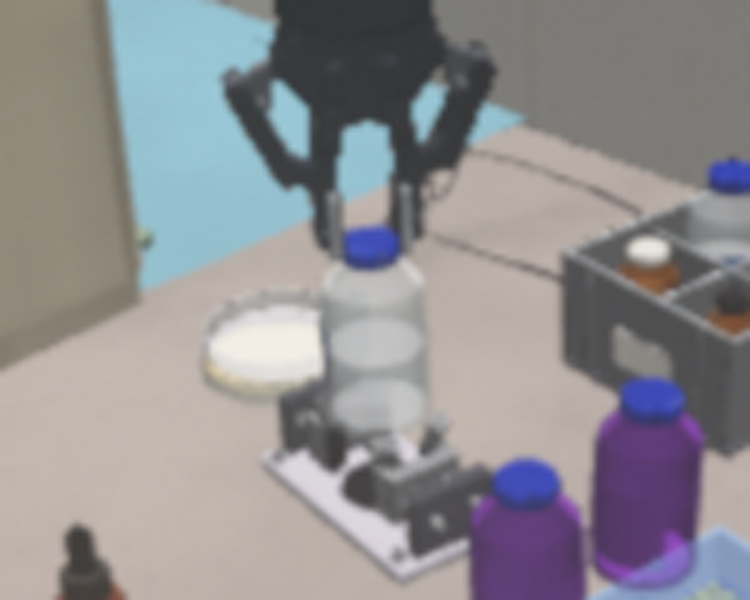

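Out and upright, hanging by its cap (about 3 N). Continue up, then across.

Call:
carry_out(
  rows=[
    {"translation":[0,0,0.05],"turn":[0,0,0]},
    {"translation":[0,0,0.1],"turn":[0,0,0]},
    {"translation":[0.02,0.02,0.16],"turn":[0,0,0]},
    {"translation":[0.06,0.06,0.22],"turn":[0,0,0.01]},
    {"translation":[0.12,0.12,0.28],"turn":[0,0,0.03]},
    {"translation":[0.18,0.2,0.34],"turn":[0,0,0.05]},
    {"translation":[0.25,0.28,0.4],"turn":[0,0,0.07]},
    {"translation":[0.3,0.37,0.44],"turn":[0,0,0.09]},
    {"translation":[0.35,0.46,0.46],"turn":[0,0,0.11]},
    {"translation":[0.4,0.54,0.46],"turn":[0,0,0.13]},
  ],
)

```text
clock: 29.1
tool_pos: [523.3, 107.1, 247.2]
tool_rot: [0.996, -0.086, 0.002, -0.001]
force: [0.5, -0.6, -2.5]
width: 0.327
```

Call:
carry_out(
  rows=[
    {"translation":[0.04,0.09,0],"turn":[0,0,0.005]},
    {"translation":[0.08,0.18,0],"turn":[0,0,0.01]},
    {"translation":[0.12,0.28,0],"turn":[0,0,0.015]},
    {"translation":[0.16,0.38,0],"turn":[0,0,0.015]},
    {"translation":[0.18,0.48,0],"turn":[0,0,0.015]},
    {"translation":[0.2,0.58,0],"turn":[0,0,0.015]},
    {"translation":[0.22,0.68,0],"turn":[0,0,0.015]},
    {"translation":[0.22,0.77,0],"turn":[0,0,0.015]},
    {"translation":[0.22,0.85,0],"turn":[0,0,0.015]},
    {"translation":[0.22,0.9,0],"turn":[0,0,0.015]},
  ],
)

```text
clock: 30.1
tool_pos: [556.1, 243.2, 247.3]
tool_rot: [0.998, -0.063, 0.001, -0.001]
force: [0.4, -0.0, -3.6]
width: 0.326
```

Run:
```python
from h import *
o=r.observe(); print(o['clock'],o['joints'].round(2),o['tool_pos'],o['tool_rot'],o['force'],o['wrist_torque'],o['width'])
snap('wrist','w18.png')
```

```text
30.1 [-0.83  0.91  0.88  1.39 -0.72  1.18 -1.56] [556.09443563 243.19883258 247.28644618] [ 0.99804255 -0.06251198  0.00142663 -0.00113349] [ 0.44141608 -0.02205979 -3.56253188] [ 0.10097054 -0.01619832  0.06748499] 0.3262145762306376
```

View pics/w18.png

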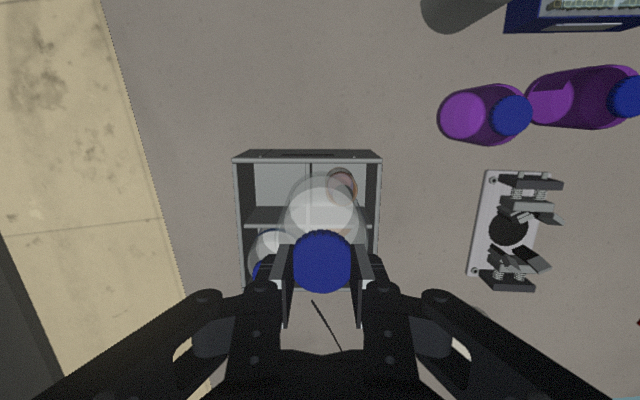

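The empty cell is at upper left (280,185) in this view, the camera now being on the +x side. Remeasuring here cancels any camera bias along tool x.

Run:
```python
from h import *
w=cv2.imread('pics/w18.png');C=cam('wrist');o=r.observe()
g=cv2.resize(cv2.convertScaleAbs(w[140:240,220:395],alpha=1.6),(788,450),interpolation=2)
c=np.array([556.3,294.3]);ax=np.array([.992,-.129]);ay=np.array([.129,.992])
pts=[list(c+32*(i*ax+j*ay))+[5] for i,j in((1,1),(1,-1),(-1,-1),(-1,1))]+[list(c-34.5*(ax+ay)+71.5*(i*ax+j*ay))+[78] for i,j in((1,1),(1,-1))]
p=proj('wrist',pts,C)
for a in p: cv2.circle(g,tuple(((a-[220,140]+.5)*4.5).astype(int)),3,(0,0,255),-1)
cv2.imwrite('pics/w18c.png',g);print(p.round(0).tolist())
```

```text
[[254.0, 153.0], [308.0, 153.0], [309.0, 206.0], [257.0, 205.0], [231.0, 158.0], [384.0, 158.0]]
```

View pics/w18c.png

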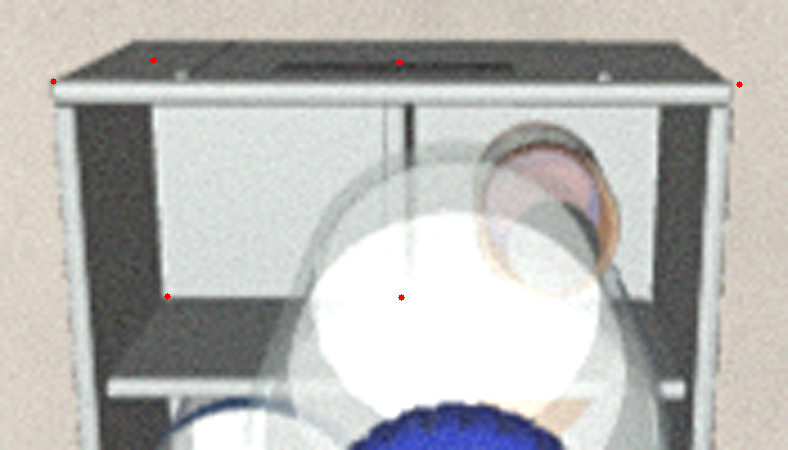

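Rim and floor corners match the predictions to about 1 mm, so the cell is confirmed at (556.3, 294.3). Move above the cell and descend to just over the walls.

Call:
carry_out(
  rows=[
    {"translation":[0,0.05,0],"turn":[0,0,0]},
    {"translation":[0,0.12,0],"turn":[0,0,0]},
    {"translation":[0,0.2,0],"turn":[0,0,0]},
    {"translation":[0,0.28,0],"turn":[0,0,0]},
    {"translation":[0,0.34,-0.03],"turn":[0,0,0]},
    {"translation":[0,0.34,-0.09],"turn":[0,0,0]},
    {"translation":[0,0.34,-0.16],"turn":[0,0,0]},
    {"translation":[0,0.34,-0.22],"turn":[0,0,0]},
    {"translation":[0,0.34,-0.26],"turn":[0,0,0]},
    {"translation":[0,0.34,-0.27],"turn":[0,0,0]},
  ],
)

```text
clock: 31.15
tool_pos: [555.9, 294.7, 205.8]
tool_rot: [0.998, -0.062, 0.001, -0.001]
force: [-1.2, 0.4, -3.3]
width: 0.326
```

Run:
```python
from h import *
o=r.observe(); print(o['clock'],o['tool_pos'],o['force'],o['wrist_torque'])
im,C=snap('wrist','w19.png');x,y,z=o['tool_pos'];t=np.linspace(0,2*np.pi,90)
g=cv2.resize(cv2.convertScaleAbs(im[120:320,200:440][...,::-1],alpha=1.6),(720,600),interpolation=2)
c=np.array([556.3,294.3]);ax=np.array([.992,-.129]);ay=np.array([.129,.992])
def pl(P,col): cv2.polylines(g,[((proj('wrist',P,C)-[200,120]+.5)*3).astype(int)],True,col,1)
for hh in (70,): pl([list(c+32*(i*ax+j*ay))+[hh] for i,j in((1,1),(1,-1),(-1,-1),(-1,1))],(0,0,255))
for h,R in((0,27),(93,16.5)): pl(np.c_[x+R*np.cos(t),y+R*np.sin(t),t*0+z-119+h],(0,255,0))
cv2.imwrite('pics/w19c.png',g)
```

```text
31.15 [555.88120653 294.71930941 205.80331172] [-1.17866876  0.42824843 -3.3267955 ] [-0.08704687  0.02252392 -0.05176746]
```

View pics/w19c.png

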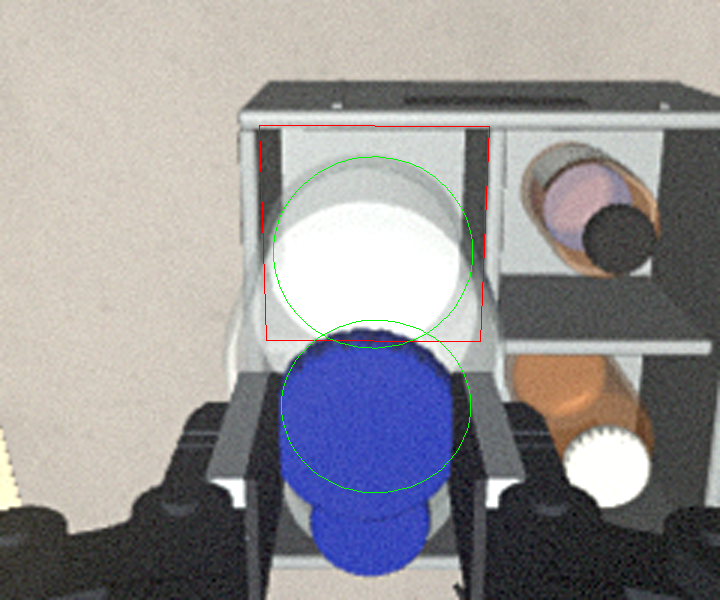

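The bottle's base sits inside the cell opening, about 1 mm off towards +y and -x. Correct that and lower to just above the floor.

Call:
carry_out(
  rows=[
    {"translation":[0.005,-0.008,-0.02],"turn":[0,0,0]},
    {"translation":[0.005,-0.008,-0.07],"turn":[0,0,0]},
    {"translation":[0.005,-0.008,-0.13],"turn":[0,0,0]},
    {"translation":[0.005,-0.008,-0.19],"turn":[0,0,0]},
    {"translation":[0.005,-0.008,-0.25],"turn":[0,0,0]},
    {"translation":[0.005,-0.008,-0.31],"turn":[0,0,0]},
    {"translation":[0.005,-0.008,-0.37],"turn":[0,0,0]},
    {"translation":[0.005,-0.008,-0.43],"turn":[0,0,0]},
    {"translation":[0.005,-0.008,-0.48],"turn":[0,0,0]},
    {"translation":[0.005,-0.008,-0.515],"turn":[0,0,0]},
  ],
)

```text
clock: 32.2
tool_pos: [556.6, 293.6, 128.1]
tool_rot: [0.998, -0.062, 0.001, -0.001]
force: [-1.2, -0.3, -3.5]
width: 0.33
```

Call:
carry_out(
  rows=[
    {"translation":[0,0,-0.004],"turn":[0,0,0]},
    {"translation":[0,0,-0.008],"turn":[0,0,0]},
    {"translation":[0,0,-0.012],"turn":[0,0,0]},
    {"translation":[0,0,-0.016],"turn":[0,0,0]},
    {"translation":[0,0,-0.02],"turn":[0,0,0]},
    {"translation":[0,0,-0.024],"turn":[0,0,0]},
    {"translation":[0,0,-0.026],"turn":[0,0,0]},
    {"translation":[0,0,-0.026],"turn":[0,0,0]},
    {"translation":[0,0,-0.026],"turn":[0,0,0]},
    {"translation":[0,0,-0.026],"turn":[0,0,0]},
  ],
)

```text
clock: 33.2
tool_pos: [556.7, 293.6, 124.4]
tool_rot: [0.998, -0.062, 0.001, -0.001]
force: [-0.7, 0.5, 1.1]
width: 0.325
```

Contact with the floor at z 124.4 (expected 124.1). A touch more, then let go.

Call:
carry_out(
  rows=[
    {"translation":[0,0,-0.003],"turn":[0,0,0]},
    {"translation":[0,0,-0.006],"turn":[0,0,0]},
    {"translation":[0,0,-0.006],"turn":[0,0,0]},
    {"translation":[0,0,-0.006],"turn":[0,0,0]},
    {"translation":[0,0,-0.006],"turn":[0,0,0]},
    {"translation":[0,0,-0.006],"turn":[0,0,0]},
    {"translation":[0,0,-0.006],"turn":[0,0,0]},
    {"translation":[0,0,-0.006],"turn":[0,0,0]},
    {"translation":[0,0,-0.006],"turn":[0,0,0]},
    {"translation":[0,0,-0.006],"turn":[0,0,0]},
  ],
)

```text
clock: 34.2
tool_pos: [557.1, 293.8, 124.2]
tool_rot: [0.998, -0.062, 0.002, -0.001]
force: [-1.2, 1.3, 10.3]
width: 0.325
```

Call:
carry_out(
  rows=[
    {"translation":[0,0,0],"turn":[0,0,0]},
    {"translation":[0,0,0],"turn":[0,0,0]},
    {"translation":[0,0,0],"turn":[0,0,0]},
    {"translation":[0,0,0],"turn":[0,0,0]},
    {"translation":[0,0,0],"turn":[0,0,0]},
    {"translation":[0,0,0],"turn":[0,0,0]},
    {"translation":[0,0,0],"turn":[0,0,0]},
    {"translation":[0,0,0],"turn":[0,0,0]},
    {"translation":[0,0,0],"turn":[0,0,0]},
    {"translation":[0,0,0],"turn":[0,0,0]},
  ],
  gripper=-0.4,
)

```text
clock: 35.2
tool_pos: [557.1, 293.7, 124.2]
tool_rot: [0.998, -0.062, 0.002, -0.001]
force: [-0.5, -0.1, 0.3]
width: 0.705
```

Call:
carry_out(
  rows=[
    {"translation":[0,0,0.03],"turn":[0,0,0]},
    {"translation":[0,0,0.08],"turn":[0,0,0]},
    {"translation":[0,0,0.14],"turn":[0,0,0]},
    {"translation":[0,0,0.22],"turn":[0,0,0]},
    {"translation":[0,0,0.3],"turn":[0,0,0]},
    {"translation":[0,0,0.4],"turn":[0,0,0]},
    {"translation":[0,0,0.5],"turn":[0,0,0]},
    {"translation":[0,0,0.6],"turn":[0,0,0]},
    {"translation":[0,0,0.7],"turn":[0,0,0]},
    {"translation":[0,0,0.7],"turn":[0,0,0]},
  ],
)

```text
clock: 36.2
tool_pos: [557.7, 293.7, 231.6]
tool_rot: [0.998, -0.062, 0.003, -0.002]
force: [0.1, 0.0, -0.0]
width: 0.698
```

Run:
```python
from h import *
o=r.observe(); print(o['clock'],o['tool_pos'],o['force'],o['width'])
im,C=snap('wrist','w20.png');t=np.linspace(0,2*np.pi,90)
g=cv2.resize(cv2.convertScaleAbs(im[120:320,200:440][...,::-1],alpha=1.6),(720,600),interpolation=2)
for h,R in((5,27),(110,16.5)): cv2.polylines(g,[((proj('wrist',np.c_[556.3+R*np.cos(t),294.3+R*np.sin(t),t*0+h],C)-[200,120]+.5)*3).astype(int)],True,(0,255,0),1)
cv2.imwrite('pics/w20c.png',g)
im,_=snap('scene','s20.png')
```

```text
36.2 [557.70369329 293.72722303 231.61434359] [ 0.05625624  0.03696135 -0.02524596] 0.6979343919963743
```

View pics/w20c.png

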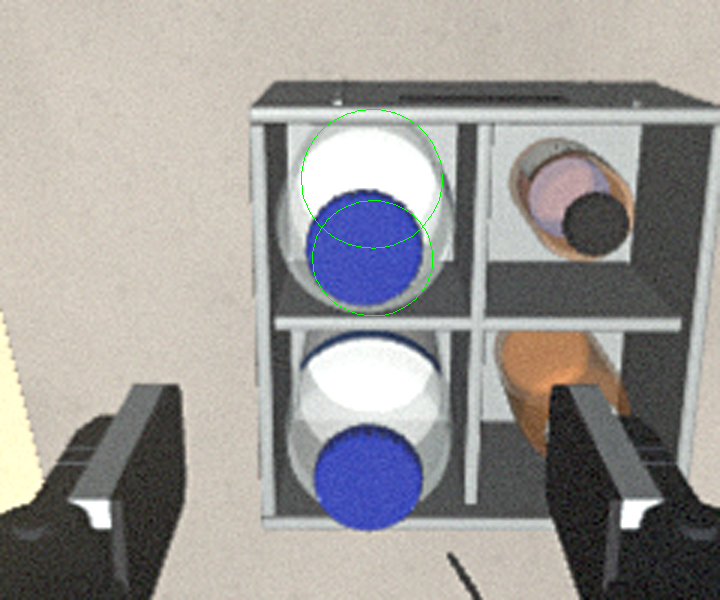

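View pics/s20.png

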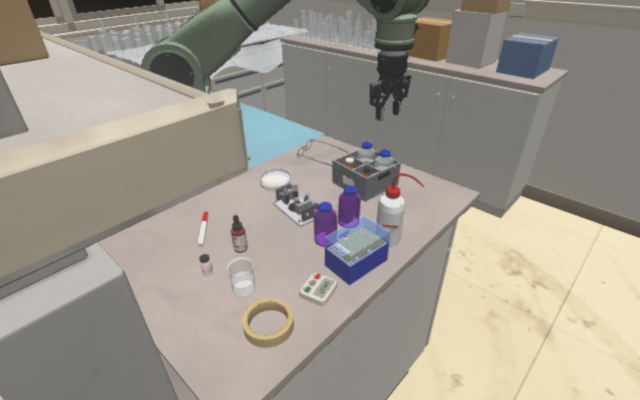

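The bottle stands in the cell: cap at crop (364,250), about 2 mm from the predicted centre. The scene picture shows all other ware in place, and the gripper is clear with zero force. Handing in.

```bash
python3 -c "
from cell import r
print(r.sign_off())"
```

```text
the job is handed in; nothing more can be done
None
```

The bottle stands in the crate's empty cell with its cap screwed home, and the job was handed in at about 36 s. The hand-in gave no verdict.

I gripped the bottle by its body, pressed it into the holder and turned the cap about 5 rad clockwise. I then lifted it out by the cap and lowered it into the cell.

**Last checks**
- **Floor contact:** in the holder, the upward force on the tool jumped to 67 N at the expected height. In the crate it went from -3.5 to +10 N, also at the expected height.
- **Position:** the wrist picture shows the bottle upright in the cell, its cap about 2 mm from the predicted centre (8 mm allowed).
- **Other ware:** it looks unmoved in the pictures, and the gripper was clear with zero force.

**What was less certain**
- **Cap tightness:** this is inferred. The bottle body ended up turning with the cap, and the torque peaked near 0.4 N m against the 0.1 N m a loose cap needs. Readings were noisy, and the last one at rest was only about 0.1 N m.
- **Camera disagreement:** the wrist camera's estimates along tool x were 3 to 5 mm inconsistent. I worked around this by comparing bottle and holder in one picture and by viewing the cap from a turned tool.

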